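Bolt the cutlery box shut

TASK

Bolt the cutlery box shut: lift the bolt's handle out of its notch, slide the bolt across into the staple on the other lid leaf, and lay the handle fully down into the catch's notch, then let go. Work gently by feel, never forcing the handle against the rail, the catch or its end stop, and leave the mug, salt shaker and stemmed glass where they stand.

Things in the scene. Friction and masses are not known exactly. Their poses are not given: they have to be found in the camera images.
- cutlery_box: Fixed low wooden cutlery box, 190 (x) x 330 (y) x 68 mm high, two flat lid leaves; origin at the centre of its underside, z up. Its +y is the way the bolt slides shut; its -x (roughly towards the robot) is the side on which the handle lies. The bolt lies along y on the lid top, 68 mm above the origin; round the lying knob the lid is bare.
- guide: Steel guide fixed on the lid: base plate, two loops 38 mm high round the rod, and on the handle's side a rail parallel to it, at x = -25 to -18 mm, top 30 mm above the lid. Origin on the lid top under the rod's axis, level with the middle of the home notch; axes as the box. The home notch in the rail is 11 mm wide (y = -5.5 to +5.5 mm) and holds the handle's stem.
- catch_area (a point): Point on the rail's top, 68 mm along +y from the home notch, fixed to the guide. The catch clamped here (part of the guide, does not slip) has a cheek level with the rail, a notch 11 mm wide, then an end stop 52 mm high, whose face is the notch's far wall. Its notch's middle is up to 18 mm either way, not measured; the stem touching the stop is 1.5 mm past the middle.
- pivot (a point): Point on the axis of the sliding rod where the handle's stem starts, 26 mm above the lid; it slides with the bolt.
- knob (a point): Centre of the steel ball knob, 18 mm across, at the end of the handle's straight square stem (8 x 8 mm), 56 mm from pivot; lying down it is 26 mm above the lid. It can be pinched from above with the fingers closing along the bolt; it then pivots between them.
- bolt (a joint): Slide of the bolt along the box's +y, m: 0 in the middle of the home notch (start), with 1.5 mm play either way while the handle lies in the notch; 0.048 to 0.088 when the handle lies in the catch's notch. About 2 N of friction; pressing 10 N on the stop is plenty to feel it.
- handle (a joint): Turn of the handle about the rod, rad: 0 lying level in a notch, grows as the knob is lifted up and over towards the rod, end at 0.95. The stem clears the rail and can slide above 0.45; up to 0.8 the end stop still catches it well. It falls by its own weight when let go.
- glass_mug: Loose clear glass mug, 103 x 136 x 88 mm, standing left of the box; origin under its middle. Leave alone.
- salt_shaker: Loose small salt shaker, 44 mm across, 90 mm high, standing right of the box; origin at the centre of its underside. Leave alone.
- coupe: Loose clear stemmed glass, 95 mm across, 124 mm high, standing right of the box; origin at the centre of its underside. Leave alone.

How it is judged (in metres and radians):
On the way, in this order (a step that is already met when the one before it is completed fails the run):
1. the handle is lifted clear of the home notch (turned past 0.45 rad) before the bolt slides (value of joint handle above 0.45 rad and value of joint bolt below 0.01 m), for 0.05 s.
2. the bolt is slid at least 44 mm across with the handle raised (value of joint bolt above 0.044 m and value of joint handle above 0.2 rad), for 0.05 s.
At the end, for the whole second after the job is handed in: the bolt stands at least 44 mm across, the handle lies down in the catch's notch (within 0.08 rad of level), both at rest and let go (value of joint bolt above 0.044 m and value of joint handle below 0.08 rad and velocity of joint bolt between -0.005 and 0.005 m/s and velocity of joint handle between -0.05 and 0.05 rad/s); the robot touches nothing.
It fails at once if the rail, the catch or its end stop is loaded with more than 25 N (contact force between guide and anything else above 25 N).
It fails at once if the mug, the shaker or the stemmed glass is moved by more than 20 mm or tipped (distance of any of glass_mug, salt_shaker, coupe from where it was at the start of the episode above 0.02 m or angle between any of glass_mug, salt_shaker, coupe's own z axis and vertical above 0.3 rad).
It also fails if it takes over 45 s, if anything falls off the work surface, if the arm or the gripper's body presses on something with over 40 N, if the wrist force passes 120 N, or if a joint passes its speed limit or range.

ROBOT

A 6-joint arm with a two-finger parallel gripper is mounted at the origin on a cart in front of the work surface, level with it; the furniture and walls round the work are solid. World frame = base frame: x ahead of the robot, y to its left, z up, the work surface at z = 0. Lengths are in mm, angles in rad, forces in N, time in s.
With the tool pointing down it reaches from about 350 to 875 mm from the base axis. Payload 4.2 kg.
Tool frame: the origin (TCP) lies at the very end of the fingers, on their centre line; the grasp point (between the pads) lies 19 mm behind it; z points along the fingers, y is the direction in which the jaws open and shut (so a half turn about z gives the same grasp; the last joint's range is limited). The gripper opens to 85 mm and grips with 20 to 120 N. Pads are 22 mm wide; open, the fingers measure 114 mm over their backs; the gripper's body (76 mm by 85 mm) begins 54 mm behind the grasp point. The pads swing forward as they close: fully open they stand 13 mm farther back than shut.
Start: joints at [1.571, 0.385, 0.008, 0, -1.194, -0.259], TCP at [159.919, 604.173, 231.312] pointing down, gripper open.
Joint ranges: [-3.14, 3.14], [-1.21, 2.06], [-1.07, 1.41], [-3.16, 2.05], [-2.99, -0.16], [-3.1, 3.1]. Speed limits (rad/s): [2.79, 2.79, 3.14, 3.14, 3.14, 3.14].

INTERFACE

Orientations are given as a unit quaternion [x, y, z, w].
In Python, from bench import read_state, get_image, camera_params, job_done gives the robot as it stands.
- The arm moves only by the tool send_rows, never from a script. Its arguments are lists of equal length, an entry for each row: "translation": the shift along the tool's x, y, z in m, a list of three; "yaw": the turn about the tool's z in degrees; "fingers": the closure in counts, from 0 (fully open) to 255 (shut). A call has 1 to 12 rows; each row is the pose to reach, as a shift and turn from the pose measured when the call began, along the tool's axes at that moment; what a row does not reach only later rows make up. A row lasts 1/10 s, in which the tool goes at most 50 mm and 8.59 degrees, less where a joint would pass 70% of its speed; a pose out of reach is approached as far as the arm can. A call with a gripper value outside its range is refused whole. The fingers move at their own pace and stop on an object; the grip force is fixed at half the most. Time passes only in rows, so rows that repeat a pose let the fingers close. It gives the time, the measured TCP pose, the force and the opening at its end, in the units of the state.
- read_state(): the state, without advancing time (a new reading comes with each control period).
- get_image(name): name is "scene" or "top" or "wrist"; returns the picture (420x560x3 uint8, blue, green, red); there is no depth.
- camera_params(name): a dict with "mtx" (3x3 intrinsics, pixels), "rvec" (rotation vector, rad) and "tvec" (3), from world to camera coordinates, as OpenCV has them; the wrist camera has in their place "tool_from_camera" (4x4, takes a point from camera to tool coordinates, whose origin is the TCP and whose axes are the flange's). Camera axes: x right, y down, z forward; pixel columns grow to the right and rows downward; lengths in mm; the calibration is good to about 2 mm. A picture is of the moment at which its call begins: read the wrist's pose just before it. camera_params takes no time and is no camera call.
- job_done(): hands the job in, once; it reports no verdict.
The state is a dict: "clock": time; "joints": joint angles; "joint_vel": joint speeds; "joint_efforts": joint torques, N m; "position": TCP position; "ee_rot": TCP orientation; "contact_force": force on the tool from outside, world axes, zero at the start; "wrist_torque": the same for the moment, N m; "gripper_width": finger opening in mm.
Only numpy, scipy, OpenCV 4.12 (cv2) and the standard library are available. Lean on these libraries where they do the work, as an engineer would, in place of code of your own. Each camera call takes 0.05 s, during which the arm holds its last target.

## Working session

There is one attempt and no reset: what is moved stays moved. The work goes in short steps, Python scripts to look and compute and a tool call to move; the robot and the scene stay as the last step left them, time stands still between calls to the robot, and variables do not carry over. Pictures are saved under pics/ and viewed, and the job is handed in when it is done.

Besides the shell and the picture viewer there is one more tool, called after ">>>" by a JSON object that holds its "name" and its "arguments". send_rows: Moves the arm, as the interface text tells. Its arguments: {"type":"object","properties":{"translation":{"type":"array","items":{"type":"array","items":{"type":"number"}}},"yaw":{"type":"array","items":{"type":"number"}},"fingers":{"type":"array","items":{"type":"number"}}},"required":["translation","yaw","fingers"]}

```bash
mkdir -p pics; ls; python3 - <<'E'
from bench import *
import cv2
s=read_state();print(s)
for n in("scene","top"):
    cv2.imwrite(f"pics/{n}0.png",get_image(n)); print(n,camera_params(n))
print(camera_params("wrist"))
E
```

```text
pics
{'clock': 0.0, 'joints': array([ 1.57057359e+00,  3.85582456e-01,  6.60603970e-03, -4.81828460e-04,
       -1.19397460e+00, -2.58595229e-01]), 'joint_vel': array([ 1.17370580e-03,  1.02415360e-03, -5.10364487e-05,  1.35513047e-03,
       -1.81034236e-03, -1.34887275e-03]), 'joint_efforts': array([-5.09837664e-04, -3.92291379e+01,  1.88399023e+01,  4.18629795e+00,
       -4.57428003e-03,  7.43120637e-06]), 'position': array([159.80106116, 603.62344267, 230.20074055]), 'ee_rot': array([ 9.91626261e-01, -1.29136160e-01, -8.32587460e-05,  1.09721240e-03]), 'contact_force': array([ 0.39402117, -0.18725538,  0.21006629]), 'wrist_torque': array([ 0.00350358, -0.02524423,  0.01174181]), 'gripper_width': 85.39024395061733}
scene {'mtx': array([[510.29947421,   0.        , 276.83053909],
       [  0.        , 510.29947421, 209.46306312],
       [  0.        ,   0.        ,   1.        ]]), 'rvec': array([ 1.8139487 , -0.95897238,  0.60507964]), 'tvec': array([-245.71479934,  260.27365656,  761.34169875])}
top {'mtx': array([[443.91740299,   0.        , 281.36857023],
       [  0.        , 443.91740299, 209.38311682],
       [  0.        ,   0.        ,   1.        ]]), 'rvec': array([ 2.16791554, -2.21439908,  0.10599141]), 'tvec': array([  32.97858942,  522.86473854, 1051.8400819 ])}
{'mtx': array([[300.67476416,   0.        , 276.84660704],
       [  0.        , 300.67476416, 209.50403118],
       [  0.        ,   0.        ,   1.        ]]), 'tool_from_camera': array([[ 4.05303448e-04, -9.46250546e-01, -3.23434289e-01,
         8.26094760e+01],
       [ 9.99999806e-01,  5.36176404e-04, -3.15531932e-04,
        -6.91862402e-01],
       [ 4.71990097e-04, -3.23434099e-01,  9.46250581e-01,
        -1.41538672e+02],
       [ 0.00000000e+00,  0.00000000e+00,  0.00000000e+00,
         1.00000000e+00]])}
```

View pics/scene0.png

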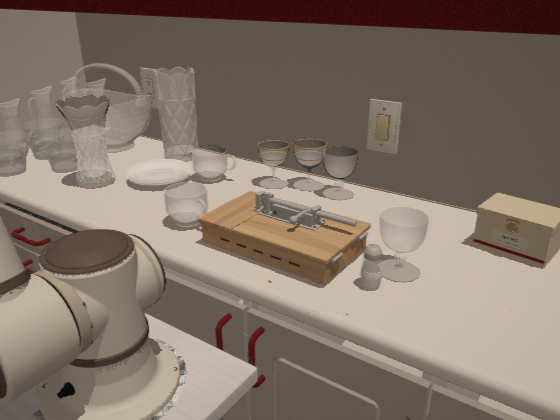

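View pics/top0.png

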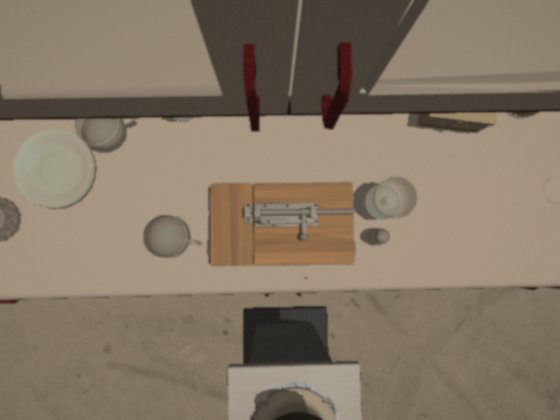

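```bash
python3 - <<'E'
import cv2
a=cv2.imread("pics/top0.png")[175:275,200:365];cv2.imwrite("pics/top0c.png",cv2.resize(a,None,fx=4.8,fy=4.8,interpolation=cv2.INTER_CUBIC))
a=cv2.imread("pics/scene0.png")[180:280,190:380];cv2.imwrite("pics/scene0c.png",cv2.resize(a,None,fx=4,fy=4,interpolation=cv2.INTER_CUBIC))
E
```

```text
(no output)
```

View pics/top0c.png

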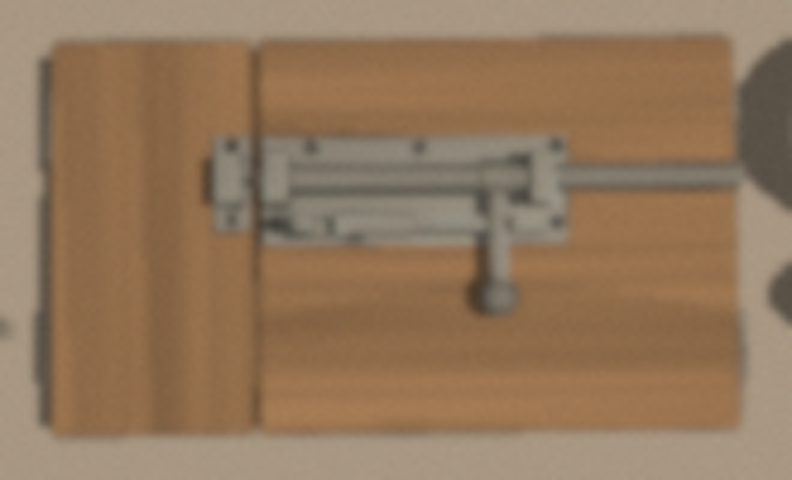

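View pics/scene0c.png

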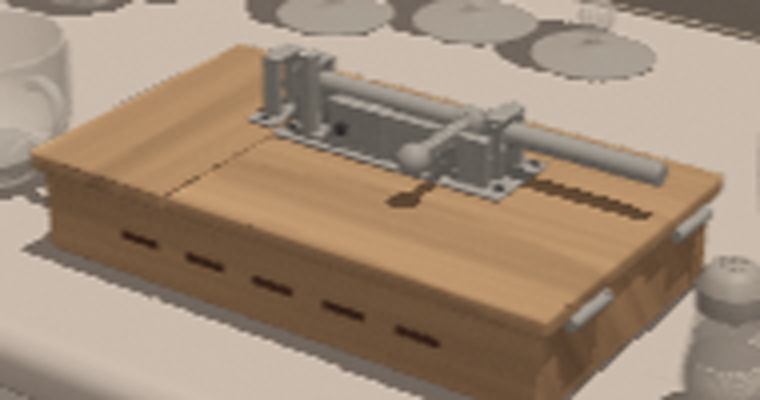

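```bash
cat > h.py <<'E'
import numpy as np, cv2
from bench import *
def ray(cam,px):
    p=camera_params(cam);R=cv2.Rodrigues(p["rvec"])[0];u=cv2.undistortPoints(np.array([[px]],float),p["mtx"],None)[0,0]
    return -R.T@p["tvec"], R.T@np.array([u[0],u[1],1])
def atz(cam,px,z):
    o,d=ray(cam,px);return o+d*(z-o[2])/d[2]
def tri(a,b):
    P=[]
    for cam,_ in(a,b):
        p=camera_params(cam);P.append(p["mtx"]@np.c_[cv2.Rodrigues(p["rvec"])[0],p["tvec"]])
    X=cv2.triangulatePoints(P[0],P[1],np.array(a[1],float),np.array(b[1],float))[:,0];return X[:3]/X[3]
E
python3 - <<'E'
from h import *
np.set_printoptions(precision=1,suppress=True)
t=lambda x,y:(200+(x+.5)/4.8-.5,175+(y+.5)/4.8-.5)
s=lambda x,y:(190+(x+.5)/4-.5,180+(y+.5)/4-.5)
for q in[(52,42),(732,38),(738,428),(54,434)]:print("corner",atz("top",t(*q),68))
print("knob",atz("top",t(494,296),94),atz("scene",s(413,157),94),tri(("top",t(494,296)),("scene",s(413,157))))
for q in[(54,434)]:pass
for q in[(32,158),(548,330),(722,180),(240,46)]:print("cs",atz("scene",s(*q),68))
print("rod",atz("top",t(300,178),94),atz("top",t(735,176),94),"pivot",atz("top",t(497,176),94))
E
```

```text
corner [583.4 185.3  68. ]
corner [ 579.  -142.9   68. ]
corner [ 391.4 -139.3   68. ]
corner [396.  186.2  68. ]
knob [456.4 -22.6  94. ] [462.2 -21.   94. ] [457.  -23.4  96.6]
cs [391.3 181.9  68. ]
cs [ 386.6 -144.8   68. ]
cs [ 575.  -144.2   68. ]
cs [582.1 184.1  68. ]
rod [513.4  66.7  94. ] [ 510.2 -137.3   94. ] pivot [512.5 -25.5  94. ]
```

```bash
cat >> h.py <<'E'
from scipy.spatial.transform import Rotation as Ro
def shift(target,s=None):
    s=s or read_state();R=Ro.from_quat(s["ee_rot"]);tx=R.as_matrix()[:,0]
    print("pos",s["position"].round(1),"tool x yaw deg",np.degrees(np.arctan2(tx[1],tx[0])).round(2),"shift",R.inv().apply(np.array(target)-s["position"]).round(1),"F",s["contact_force"].round(1),"w",round(s["gripper_width"],1),"t",round(s["clock"],2))
E
python3 -c "
from h import *
shift([457,-23,180])"
```

```text
pos [159.8 603.7 230.3] tool x yaw deg -14.84 shift [447.8 529.6  51.4] F [ 0.5 -0.3  0.2] w 85.3 t 0.1
```

>>> {"name": "send_rows", "arguments": {"translation": [[0.032,0.038,0],[0.064,0.076,0],[0.096,0.113,0],[0.128,0.151,0.0],[0.16,0.189,0.0],[0.192,0.227,0.0],[0.224,0.265,0.0],[0.256,0.302,0.0],[0.288,0.34,0.0],[0.32,0.378,0.0],[0.352,0.416,0.01],[0.384,0.454,0.02]], "yaw": [-2,-5,-8,-11,-14,-14,-14,-14,-14,-14,-14,-14], "fingers": [0,0,0,0,0,0,0,0,0,0,0,0]}}

```text
clock: 1.3
position: [414.6, 65.8, 211.6]
ee_rot: [1.0, -0.007, 0.0, 0.001]
contact_force: [1.1, 0.5, 0.8]
gripper_width: 85.5
```

```bash
python3 -c "
from h import *
shift([457,-23,180])"
```

```text
pos [414.6  65.8 211.6] tool x yaw deg -0.81 shift [43.7 88.1 31.7] F [1.1 0.5 0.8] w 85.5 t 1.3
```

>>> {"name": "send_rows", "arguments": {"translation": [[0.018,0.036,0.01],[0.034,0.068,0.02],[0.044,0.088,0.032],[0.044,0.088,0.032],[0.044,0.088,0.032]], "yaw": [0,0,0,0,0], "fingers": [0,60,120,120,120]}}

```text
clock: 1.8
position: [457.0, -23.3, 179.3]
ee_rot: [1.0, -0.008, -0.0, 0.001]
contact_force: [0.4, 0.2, -0.8]
gripper_width: 45.3
```

```bash
python3 -c "
from h import *
shift([457,-23,180])
im=get_image('wrist');cv2.imwrite('pics/w1.png',im)
p=camera_params('top');print(cv2.projectPoints(np.array([[457.,-23,94]]),p['rvec'],p['tvec'],p['mtx'],None)[0])
"
```

```text
pos [457.  -23.3 179.3] tool x yaw deg -0.89 shift [ 0.  -0.3 -0.7] F [ 0.4  0.2 -0.8] w 45.3 t 1.8
[[[302.67524263 236.00163632]]]
```

View pics/w1.png

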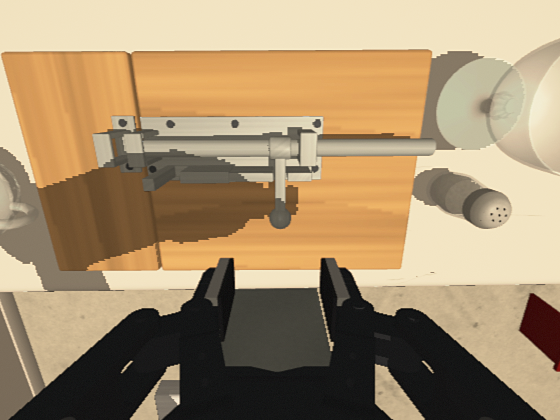

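```bash
cat >> h.py <<'E'
def watz(px,z,s=None):
    s=s or read_state();p=camera_params('wrist');u=cv2.undistortPoints(np.array([[px]],float),p["mtx"],None)[0,0]
    T=np.eye(4);T[:3,:3]=Ro.from_quat(s["ee_rot"]).as_matrix();T[:3,3]=s["position"];M=T@p["tool_from_camera"]
    d=M[:3,:3]@[u[0],u[1],1];o=M[:3,3];return (o+d*(z-o[2])/d[2]).round(1)
E
python3 -c "
from h import *
print('knob',watz((280.5,217),94));print('pivot',watz((281,147),94));print('rod',watz((150,146),94),watz((430,147),94))
print('stop',watz((145,185),120),watz((175,175),98))
im=cv2.imread('pics/w1.png')[100:240,90:340];cv2.imwrite('pics/w1c.png',cv2.resize(im,None,fx=3.2,fy=3.2,interpolation=cv2.INTER_CUBIC))
"
```

```text
knob [455.9 -24.8  94. ]
pivot [511.6 -25.7  94. ]
rod [513.7  71.9  94. ] [ 510.  -136.9   94. ]
stop [490.3  68.5 120. ] [492.3  54.6  98. ]
```

View pics/w1c.png

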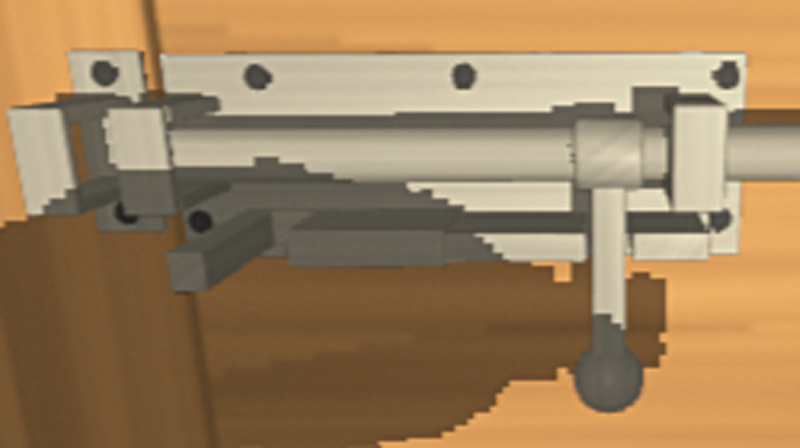

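```bash
python3 -c "
from h import *
c=lambda x,y:(90+(x+.5)/3.2-.5,100+(y+.5)/3.2-.5)
print('cheek',watz(c(290,222),98),watz(c(290,235),98),'stopface',watz(c(210,250),120),watz(c(210,288),120),watz(c(170,250),120),'knob',watz(c(609,377),94))
shift([456,-24,110])
"
```

```text
cheek [496.8  50.1  98. ] [493.7  50.4  98. ] stopface [495.3  60.7 120. ] [486.9  61.9 120. ] [495.4  69.2 120. ] knob [455.5 -24.3  94. ]
pos [457.1 -22.7 179.8] tool x yaw deg -0.82 shift [-1.2  1.3 69.8] F [0.2 0.7 0.4] w 45.3 t 1.85
```

>>> {"name": "send_rows", "arguments": {"translation": [[-0.001,0.001,0.03],[-0.001,0.001,0.06],[-0.001,0.001,0.07],[-0.001,0.001,0.07]], "yaw": [0,0,0,0], "fingers": [120,120,120,120]}}

```text
clock: 2.25
position: [455.5, -23.2, 109.3]
ee_rot: [1.0, -0.006, -0.001, 0.001]
contact_force: [-0.4, 0.2, 0.5]
gripper_width: 45.7
```

```bash
python3 -c "
from h import *
shift([456,-24,75])
cv2.imwrite('pics/w2.png',get_image('wrist'));cv2.imwrite('pics/t2.png',cv2.resize(get_image('top')[175:275,200:365],None,fx=4.8,fy=4.8,interpolation=cv2.INTER_CUBIC))
"
```

```text
pos [455.5 -23.2 109.3] tool x yaw deg -0.72 shift [ 0.6  0.8 34.3] F [-0.4  0.2  0.5] w 45.7 t 2.25
```

View pics/w2.png

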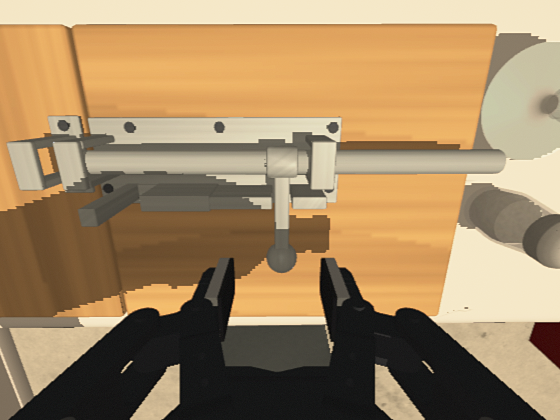

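View pics/t2.png

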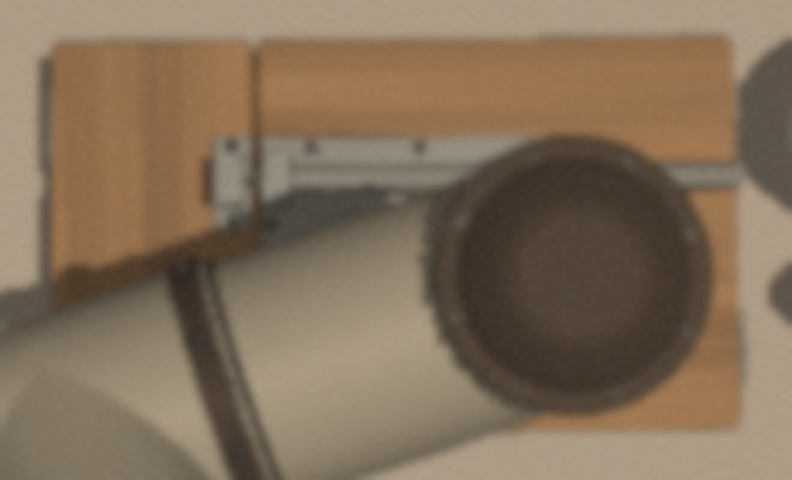

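```bash
python3 -c "
from h import *
im=cv2.imread('pics/w2.png')[150:330,60:360];cv2.imwrite('pics/w2c.png',cv2.resize(im,None,fx=2.6,fy=2.6,interpolation=cv2.INTER_CUBIC))
print(watz((281.3,257),94))
shift([456,-24,75]);shift([456,-24,75])
"
```

```text
[456.2 -24.8  94. ]
pos [457.2 -23.1 111. ] tool x yaw deg -0.73 shift [-1.3  0.9 36. ] F [0.6 0.3 0.3] w 45.0 t 2.35
pos [457.2 -23.1 111. ] tool x yaw deg -0.73 shift [-1.3  0.9 36. ] F [0.6 0.3 0.3] w 45.0 t 2.35
```

View pics/w2c.png

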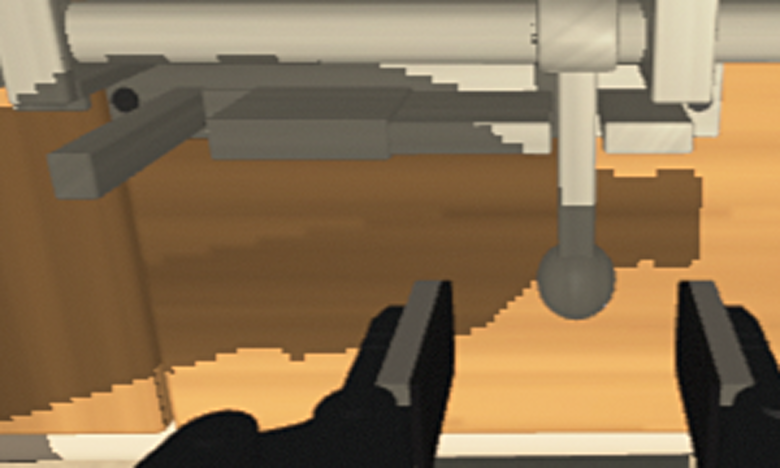

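>>> {"name": "send_rows", "arguments": {"translation": [[0,0.0013,0.015],[0,0.0013,0.03],[0,0.0013,0.035],[0,0.0013,0.035],[0,0.0013,0.035]], "yaw": [0,0,0,0,0], "fingers": [120,140,160,170,170]}}

```text
clock: 2.85
position: [458.1, -24.1, 77.1]
ee_rot: [1.0, -0.006, 0.002, 0.0]
contact_force: [0.1, 0.2, 1.2]
gripper_width: 28.4
```

```bash
python3 -c "
from h import *
shift([456,-24.5,75])
cv2.imwrite('pics/w3.png',cv2.resize(get_image('wrist')[190:390,150:410],None,fx=3,fy=3,interpolation=cv2.INTER_CUBIC))
shift([456,-24.5,75])
"
```

```text
pos [458.1 -24.1  77.1] tool x yaw deg -0.7 shift [-2.1  0.4  2.1] F [0.1 0.2 1.2] w 28.4 t 2.85
pos [458.1 -24.1  77. ] tool x yaw deg -0.7 shift [-2.1  0.4  2. ] F [-0.4  0.4 -0.4] w 28.6 t 2.9
```

View pics/w3.png

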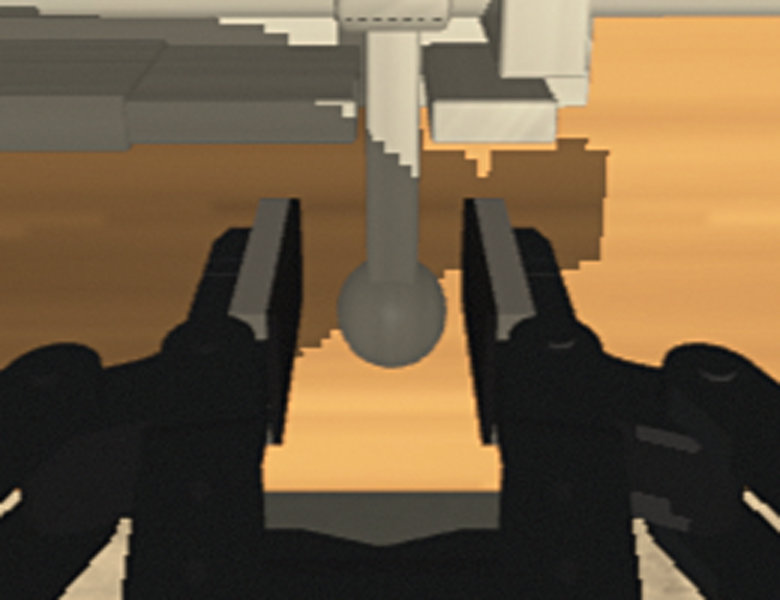

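```bash
python3 -c "
from h import *
p=camera_params('wrist');u=cv2.undistortPoints(np.array([[(280.7,294.)]]),p['mtx'],None)[0,0]
M=p['tool_from_camera']
for z in(-15,-19,-23):
  d=M[:3,:3]@[u[0],u[1],1];o=M[:3,3];print((o+d*(z-o[2])/d[2]).round(1))
print(p['mtx'][0,0]*18/(106/3))
"
```

```text
[ -4.4   1.  -15. ]
[ -1.6   1.  -19. ]
[  1.1   0.9 -23. ]
153.17393646038087
```

>>> {"name": "send_rows", "arguments": {"translation": [[-0.0015,0.0014,0.001],[-0.0015,0.0014,0.001],[-0.0015,0.0014,0.001]], "yaw": [0,0,0], "fingers": [175,185,190]}}

```text
clock: 3.2
position: [456.7, -25.6, 76.3]
ee_rot: [1.0, -0.006, 0.003, 0.0]
contact_force: [0.3, -0.2, -0.3]
gripper_width: 21.7
```

```bash
python3 -c "
from h import *
cv2.imwrite('pics/w4.png',cv2.resize(get_image('wrist')[190:390,150:410],None,fx=3,fy=3,interpolation=cv2.INTER_CUBIC))
shift([456,-24.5,75])
"
```

```text
pos [456.7 -25.5  76.3] tool x yaw deg -0.71 shift [-0.7 -1.   1.2] F [ 0.3  1.4 -0.1] w 21.8 t 3.25
```

View pics/w4.png

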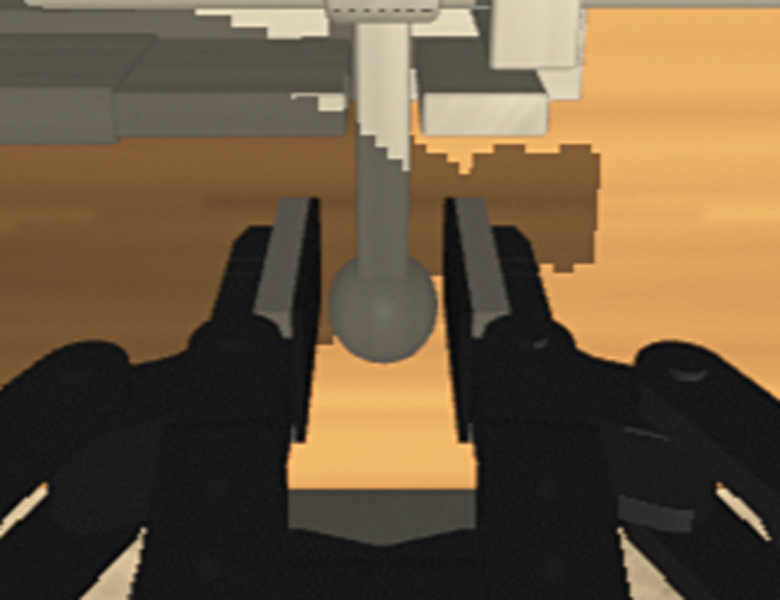

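>>> {"name": "send_rows", "arguments": {"translation": [[0,0,0],[0,0,0],[0,0,0],[0,0,0],[0,0,0]], "yaw": [0,0,0,0,0], "fingers": [194,197,200,203,203]}}

```text
clock: 3.75
position: [456.6, -25.7, 76.2]
ee_rot: [1.0, -0.006, 0.003, 0.0]
contact_force: [0.4, -1.5, 0.4]
gripper_width: 17.4
```

>>> {"name": "send_rows", "arguments": {"translation": [[0,0,0],[0,0,0],[0,0,0],[0,0,0]], "yaw": [0,0,0,0], "fingers": [206,212,220,220]}}

```text
clock: 4.15
position: [456.6, -25.7, 76.4]
ee_rot: [1.0, -0.006, 0.003, 0.0]
contact_force: [-0.3, -0.9, 1.6]
gripper_width: 14.2
```

```bash
python3 -c "
from h import *
cv2.imwrite('pics/w5.png',cv2.resize(get_image('wrist')[190:390,150:410],None,fx=3,fy=3,interpolation=cv2.INTER_CUBIC))
cv2.imwrite('pics/s5.png',cv2.resize(get_image('scene')[120:280,190:380],None,fx=4,fy=4)[:600])
shift([456,-24.5,75])
"
```

```text
pos [456.6 -25.7  76.3] tool x yaw deg -0.7 shift [-0.7 -1.2  1.3] F [-0.5 -0.9  1.2] w 14.6 t 4.25
```

View pics/w5.png

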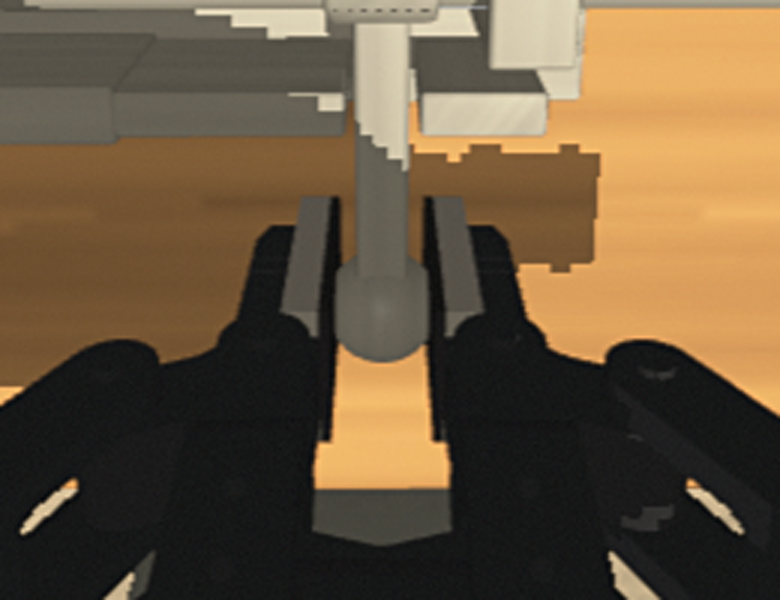

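View pics/s5.png

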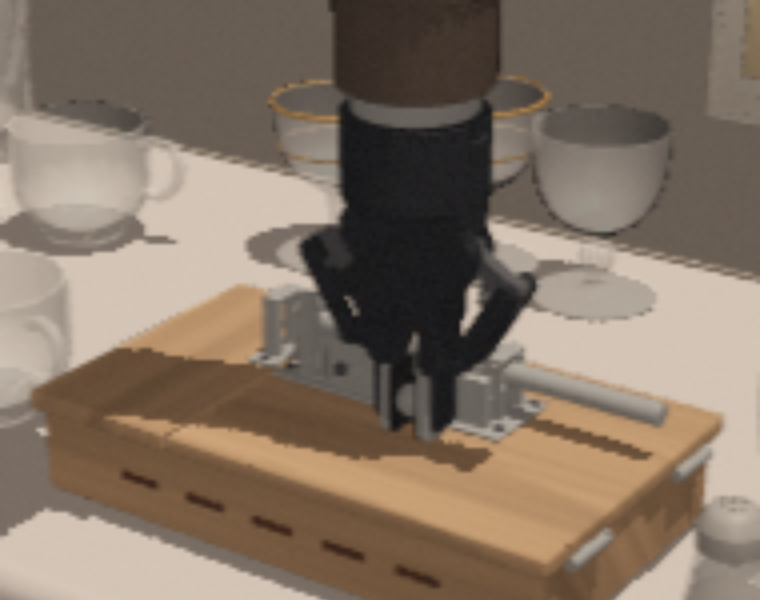

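>>> {"name": "send_rows", "arguments": {"translation": [[0.0001,0,-0.004],[0.0006,0,-0.0084],[0.0014,0,-0.0125],[0.0025,0,-0.0165],[0.0025,0,-0.0165]], "yaw": [0,0,0,0,0], "fingers": [220,220,220,220,220]}}

```text
clock: 4.75
position: [458.8, -25.8, 93.1]
ee_rot: [1.0, -0.006, 0.002, 0.0]
contact_force: [0.5, -0.8, -3.6]
gripper_width: 14.3
```

```bash
python3 -c "
from h import *
cv2.imwrite('pics/w6.png',cv2.resize(get_image('wrist')[190:390,150:410],None,fx=3,fy=3,interpolation=cv2.INTER_CUBIC))
shift([456,-24.5,75])
"
```

```text
pos [458.8 -25.7  92.9] tool x yaw deg -0.71 shift [-2.9 -1.2 17.9] F [ 1.4 -0.7 -2.5] w 14.0 t 4.8
```

View pics/w6.png

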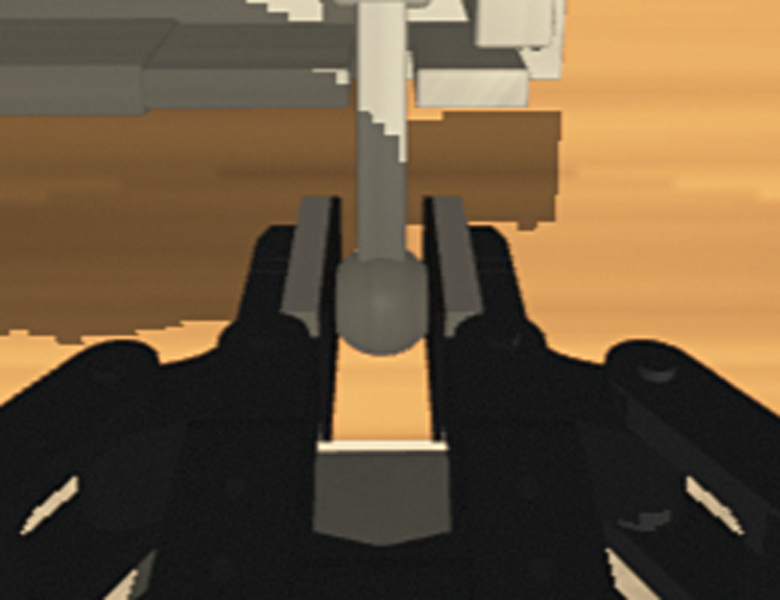

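>>> {"name": "send_rows", "arguments": {"translation": [[0.0019,0,-0.0053],[0.0044,0,-0.0103],[0.0073,0,-0.0151],[0.0089,0,-0.0174],[0.0089,0,-0.0174],[0.0089,0,-0.0174]], "yaw": [0,0,0,0,0,0], "fingers": [220,220,220,220,220,220]}}

```text
clock: 5.4
position: [474.8, -24.5, 112.9]
ee_rot: [1.0, -0.005, 0.011, -0.001]
contact_force: [13.4, -2.1, -5.9]
gripper_width: 12.5
```

```bash
python3 -c "
from h import *
cv2.imwrite('pics/w7.png',cv2.resize(get_image('wrist')[130:390,100:410],None,fx=2.3,fy=2.3,interpolation=cv2.INTER_CUBIC))
shift([456,-24.5,75])
"
```

```text
pos [475.  -24.5 112.9] tool x yaw deg -0.57 shift [-19.8   0.3  37.5] F [12.4 -1.7 -7.5] w 12.3 t 5.45
```

View pics/w7.png

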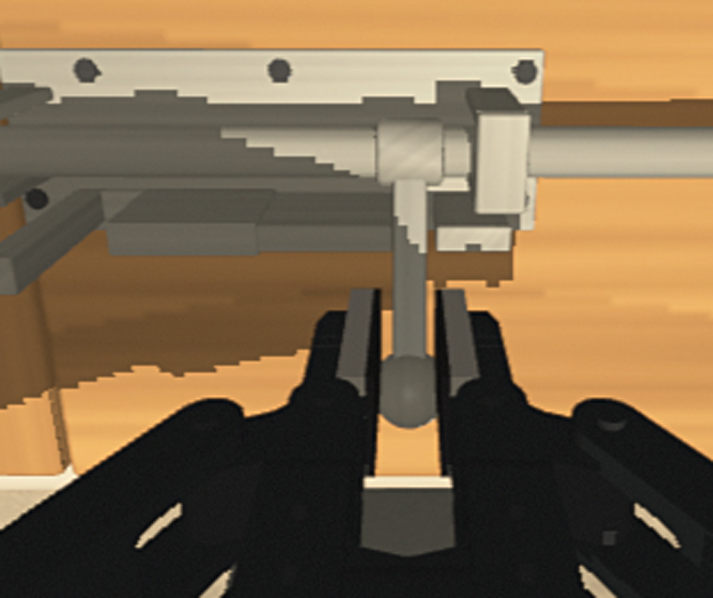

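```bash
python3 -c "
from h import *
im=get_image('scene')
cv2.imwrite('pics/s7.png',cv2.resize(im[140:260,220:360],None,fx=5,fy=5,interpolation=cv2.INTER_CUBIC)[:600])
s=read_state();shift([456,-24.5,75])
for z in range(110,150,5):
  k=watz((277.8,299.6),z);print(k, np.hypot(512.5-k[0],z-94), np.degrees(0)+np.arctan2(z-94,512.5-k[0]))
s0=dict(s)
print(s['ee_rot'])
"
```

```text
pos [475.  -24.5 112.9] tool x yaw deg -0.57 shift [-19.8   0.3  37.5] F [13.5 -1.9 -7. ] w 11.9 t 5.5
[454.9 -24.  110. ] 59.78093341526212 0.2709468503384204
[458.4 -24.  115. ] 58.032835532998064 0.37026673500378976
[461.8 -24.  120. ] 56.977978202108915 0.47385133649476047
[465.2 -24.  125. ] 56.553426067745896 0.5801557807857697
[468.6 -24.1 130. ] 56.773321199309784 0.6868448902925532
[472.  -24.1 135. ] 57.630287176102115 0.7915330557553242
[475.4 -24.1 140. ] 59.096615808352354 0.8920913461379625
[478.8 -24.1 145. ] 61.12847127157688 0.9868771851238999
[ 9.99928876e-01 -4.92674958e-03  1.08174596e-02 -9.75749107e-04]
```

View pics/s7.png

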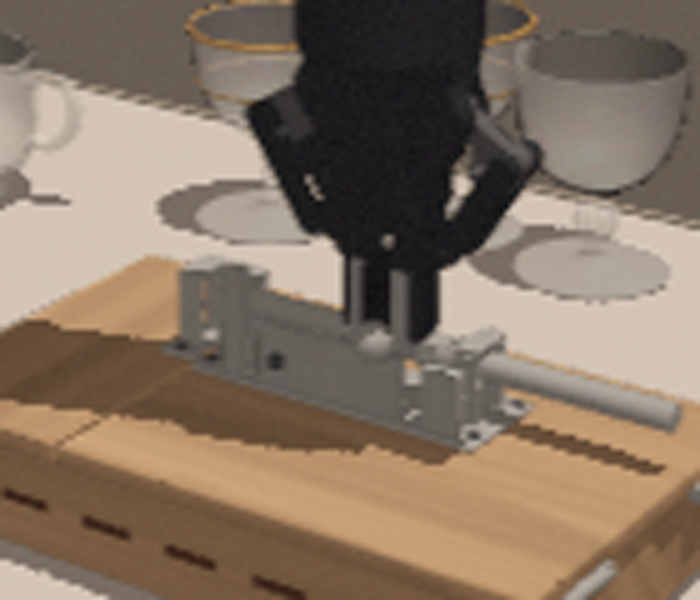

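```bash
python3 -c "
from h import *
o,d=ray('scene',(294.7,208.7));print(o+d*(-24-o[1])/d[1])
for t in(.3,.4,.45,.5,.55,.6,.7):
  p=camera_params('scene');print(t,cv2.projectPoints(np.array([[512.5-56*np.cos(t),-24,94+56*np.sin(t)]]),p['rvec'],p['tvec'],p['mtx'],None)[0].ravel())
"
```

```text
[464.35850635 -24.         117.07480645]
0.3 [293.26584794 212.50137077]
0.4 [293.78713585 209.84301262]
0.45 [294.09945206 208.51451268]
0.5 [294.44509535 207.19150106]
0.55 [294.82309063 205.87773977]
0.6 [295.23235964 204.57696174]
0.7 [296.13991575 202.02905587]
```

>>> {"name": "send_rows", "arguments": {"translation": [[-0.0085,0,0.004],[-0.0101,0,0.008],[-0.0112,0,0.012],[-0.012,0,0.016],[-0.0124,0,0.0195]], "yaw": [0,0,0,0,0], "fingers": [220,220,220,220,220]}}

```text
clock: 6.0
position: [470.9, -23.7, 96.6]
ee_rot: [1.0, -0.003, 0.019, -0.002]
contact_force: [11.0, -5.7, 0.7]
gripper_width: 11.6
```

```bash
python3 -c "
from h import *
im=get_image('scene')
cv2.imwrite('pics/s8.png',cv2.resize(im[140:260,220:360],None,fx=5,fy=5,interpolation=cv2.INTER_CUBIC)[:600])
cv2.imwrite('pics/w8.png',cv2.resize(get_image('wrist')[130:390,100:410],None,fx=2.3,fy=2.3,interpolation=cv2.INTER_CUBIC))
shift([456,-24.5,75])
"
```

```text
pos [470.7 -23.7  96.3] tool x yaw deg -0.38 shift [-15.5   1.   20.7] F [12.  -6.2 -2.3] w 11.8 t 6.1
```

View pics/s8.png

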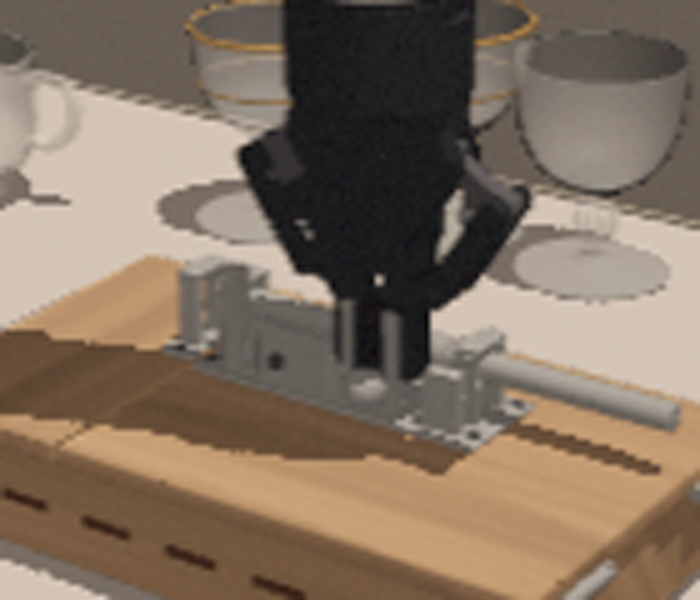

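View pics/w8.png

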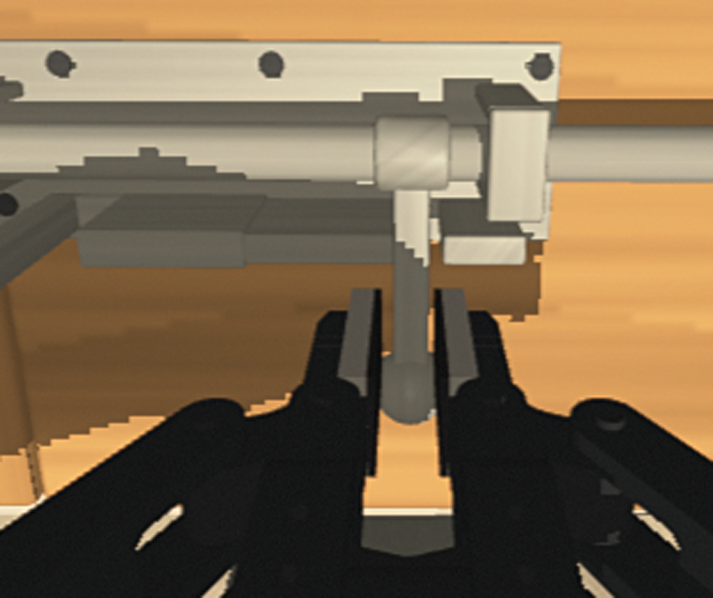

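>>> {"name": "send_rows", "arguments": {"translation": [[-0.008,0.001,0.003],[-0.008,0.0015,0.005],[-0.008,0.0015,0.007]], "yaw": [0,0,0], "fingers": [220,220,220]}}

```text
clock: 6.4
position: [470.9, -23.8, 92.7]
ee_rot: [1.0, -0.002, 0.028, -0.003]
contact_force: [9.3, -4.0, 4.3]
gripper_width: 11.7
```

```bash
python3 -c "
from h import *
im=get_image('scene')
cv2.imwrite('pics/s9.png',cv2.resize(im[140:260,220:360],None,fx=5,fy=5,interpolation=cv2.INTER_CUBIC)[:600])
shift([456,-24.5,75])
"
```

```text
pos [470.9 -23.8  92.7] tool x yaw deg -0.21 shift [-15.8   0.8  16.8] F [ 9.3 -2.5  2.3] w 12.2 t 6.45
```

View pics/s9.png

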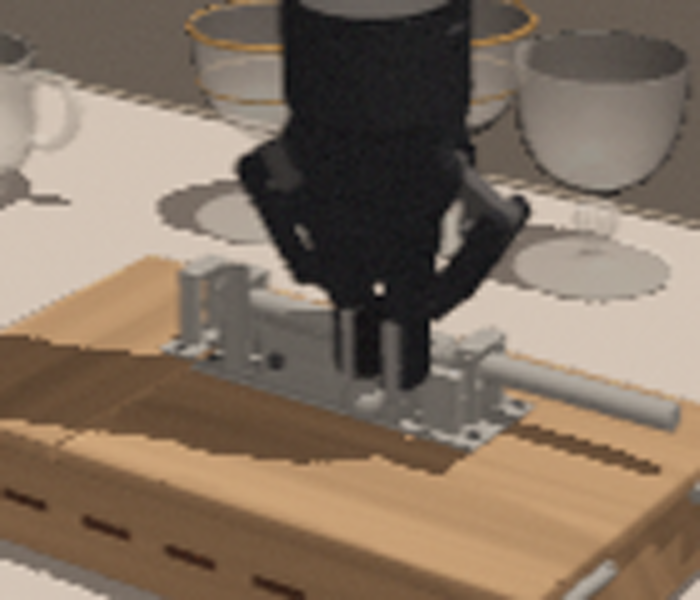

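>>> {"name": "send_rows", "arguments": {"translation": [[-0.004,0.001,0],[-0.004,0.001,0],[-0.004,0.001,0],[-0.004,0.001,0]], "yaw": [0,0,0,0], "fingers": [200,180,165,165]}}

```text
clock: 6.85
position: [466.2, -24.9, 92.3]
ee_rot: [1.0, -0.002, 0.027, -0.003]
contact_force: [-0.1, -0.3, -0.5]
gripper_width: 29.9
```

```bash
python3 -c "
from h import *
cv2.imwrite('pics/w10.png',cv2.resize(get_image('wrist')[130:390,100:410],None,fx=2.3,fy=2.3,interpolation=cv2.INTER_CUBIC))
shift([456,-24.5,75]);print(read_state()['ee_rot'])
"
```

```text
pos [466.3 -24.9  92.2] tool x yaw deg -0.21 shift [-11.2  -0.3  16.7] F [ 0.1 -0.7  0.1] w 29.7 t 6.9
[ 0.9996264  -0.00174363  0.02715633 -0.00256015]
```

View pics/w10.png

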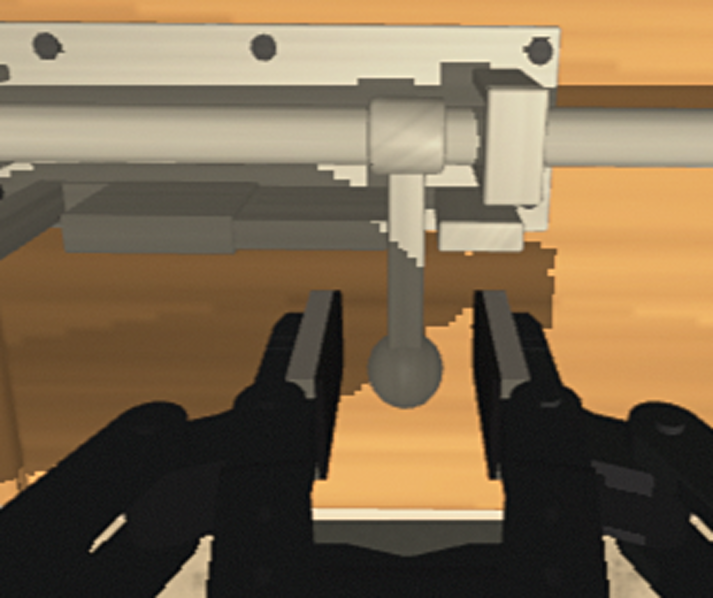

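```bash
python3 -c "
from h import *
s=read_state();R=Ro.from_quat(s['ee_rot'])
k=watz((275.8,291.6),94);print(k, 'tool',R.inv().apply(k-s['position']).round(1))
print(R.as_matrix()[:,2])
for K in (k,[456,-24.7,94]): shift(np.array(K)+R.apply([0,0,20]))
"
```

```text
[454.6 -23.4  94. ] tool [-11.6  -1.5  -2.4]
[ 0.0543013   0.00502368 -0.99851196]
pos [466.3 -24.9  92.2] tool x yaw deg -0.21 shift [-11.6  -1.5  17.6] F [ 0.1 -0.7  0.1] w 29.7 t 6.9
pos [466.3 -24.9  92.2] tool x yaw deg -0.21 shift [-10.2  -0.2  17.7] F [ 0.1 -0.7  0.1] w 29.7 t 6.9
```

>>> {"name": "send_rows", "arguments": {"translation": [[-0.006,-0.0003,0.003],[-0.011,-0.0005,0.008],[-0.011,-0.0005,0.015],[-0.011,-0.0005,0.018],[-0.011,-0.0005,0.018]], "yaw": [0.3,0.6,0.6,0.6,0.6], "fingers": [165,165,165,165,175]}}

```text
clock: 7.4
position: [456.0, -24.4, 72.9]
ee_rot: [1.0, -0.007, 0.026, -0.002]
contact_force: [-0.5, 0.2, 0.3]
gripper_width: 26.8
```

```bash
python3 -c "
from h import *
cv2.imwrite('pics/w11.png',cv2.resize(get_image('wrist')[130:390,100:410],None,fx=2.3,fy=2.3,interpolation=cv2.INTER_CUBIC))
cv2.imwrite('pics/s11.png',cv2.resize(get_image('scene')[140:260,220:360],None,fx=5,fy=5,interpolation=cv2.INTER_CUBIC)[:600])
shift([457.1,-24.7,74]);print(read_state()['ee_rot'])
"
```

```text
pos [456.5 -24.3  73.5] tool x yaw deg -0.8 shift [ 0.6  0.4 -0.4] F [-0.1 -0.4  0.3] w 27.1 t 7.5
[ 0.99960644 -0.00694545  0.02705184 -0.00263299]
```

View pics/w11.png

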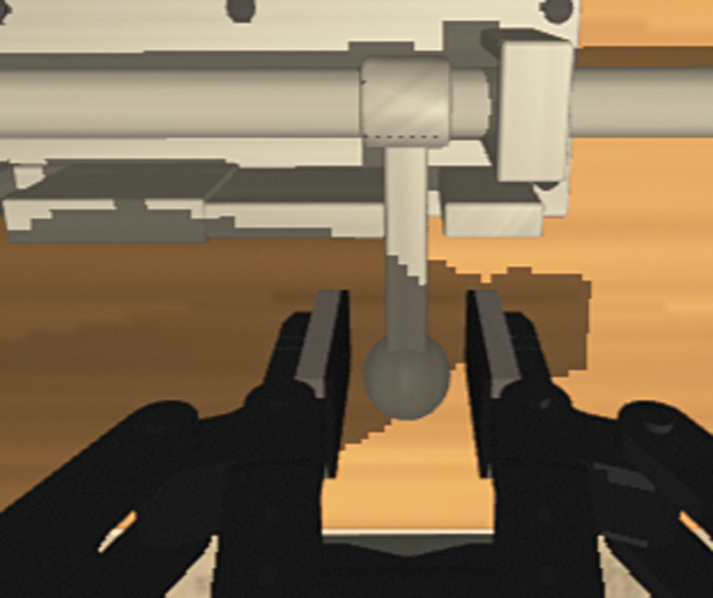

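View pics/s11.png

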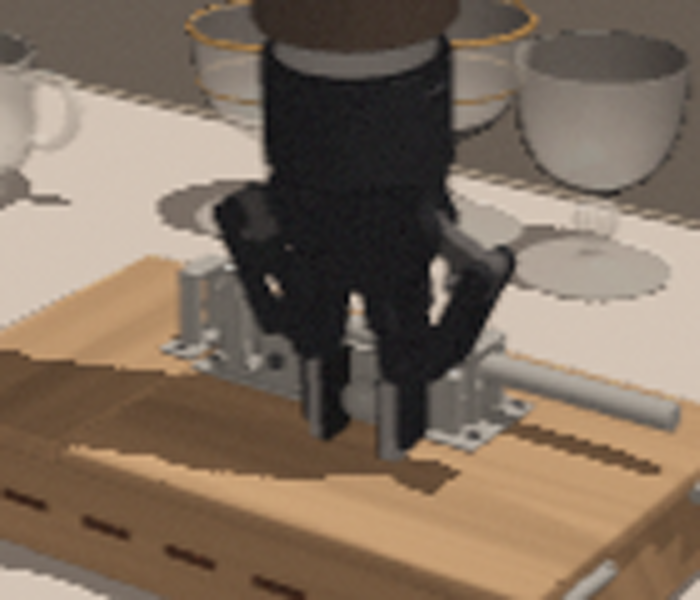

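>>> {"name": "send_rows", "arguments": {"translation": [[0,0,0],[0,0,0],[0,0,0],[0,0,0],[0,0,0],[0,0,0],[0,0,0]], "yaw": [0,0,0,0,0,0,0], "fingers": [190,200,210,225,240,255,255]}}

```text
clock: 8.2
position: [456.7, -24.2, 73.8]
ee_rot: [1.0, -0.007, 0.027, -0.003]
contact_force: [-0.3, -0.7, 2.0]
gripper_width: 14.4
```

```bash
python3 -c "
from h import *
cv2.imwrite('pics/w12.png',cv2.resize(get_image('wrist')[130:390,100:410],None,fx=2.3,fy=2.3,interpolation=cv2.INTER_CUBIC))
shift([457.1,-24.7,74]);print(read_state()['ee_rot'])
"
```

```text
pos [456.7 -24.3  73.8] tool x yaw deg -0.8 shift [ 0.4  0.4 -0.2] F [-0.7 -0.3  3.3] w 14.4 t 8.25
[ 0.99959832 -0.00692388  0.02735283 -0.00266082]
```

View pics/w12.png

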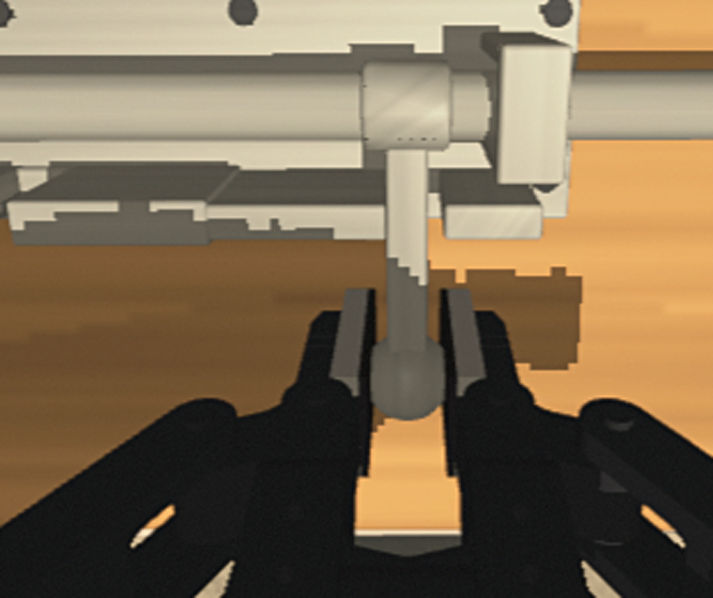

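```bash
cat >> h.py <<'E'
def arc(T0,ths):
    s=read_state();R=Ro.from_quat(s["ee_rot"]);T0=np.array(T0)
    print("pos",s["position"].round(1),"F",s["contact_force"].round(1),"w",round(s["gripper_width"],1),"t",round(s["clock"],2),"rot",s["ee_rot"].round(3))
    for t in ths:
        P=T0+56*(1-np.cos(t))*np.array([1,-.015,0])+np.array([0,0,56*np.sin(t)]);print(t,R.inv().apply(P-s["position"]).round(1))
E
python3 -c "
from h import *
arc([456.7,-24.3,73.8],[.08,.16,.24,.32,.4,.48,.56,.64])"
```

```text
pos [456.7 -24.3  73.8] F [-0.7 -0.3  3.3] w 14.4 t 8.25 rot [ 1.    -0.007  0.027 -0.003]
0.08 [ 0.4  0.  -4.5]
0.16 [ 1.2 -0.  -8.9]
0.24 [  2.3  -0.  -13.2]
0.32 [  3.8  -0.1 -17.5]
0.4 [  5.6  -0.1 -21.6]
0.48 [  7.7  -0.1 -25.5]
0.56 [ 10.1  -0.1 -29.3]
0.64 [ 12.9  -0.1 -32.8]
```

>>> {"name": "send_rows", "arguments": {"translation": [[0.0004,0,-0.0045],[0.0012,0,-0.0089],[0.0023,0,-0.0132],[0.0023,0,-0.0132]], "yaw": [0,0,0,0], "fingers": [255,255,255,255]}}

```text
clock: 8.65
position: [457.8, -24.3, 87.2]
ee_rot: [1.0, -0.007, 0.027, -0.003]
contact_force: [0.9, 0.9, -3.1]
gripper_width: 14.7
```

```bash
python3 -c "
from h import *
cv2.imwrite('pics/w13.png',cv2.resize(get_image('wrist')[130:390,100:410],None,fx=2.3,fy=2.3,interpolation=cv2.INTER_CUBIC))
arc([456.7,-24.3,73.8],[.24,.32,.4,.48,.56,.64])"
```

```text
pos [457.8 -24.3  87. ] F [ 0.4  1.3 -2.5] w 14.5 t 8.7 rot [ 1.    -0.007  0.027 -0.003]
0.24 [ 0.5 -0.  -0. ]
0.32 [ 2.  -0.  -4.3]
0.4 [ 3.8 -0.1 -8.4]
0.48 [  5.9  -0.1 -12.3]
0.56 [  8.4  -0.1 -16.1]
0.64 [ 11.1  -0.1 -19.6]
```

View pics/w13.png

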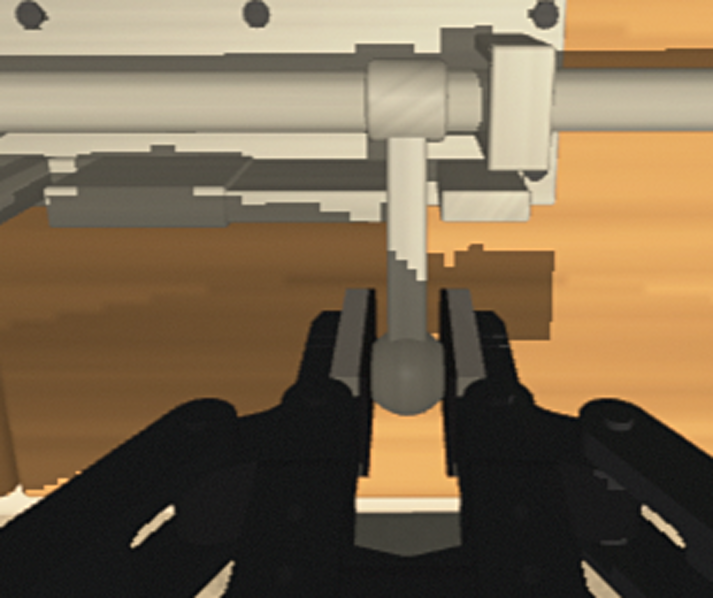

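Ball steady between the pads (bottom at row ~414 vs 418 earlier). Continue a small step.

>>> {"name": "send_rows", "arguments": {"translation": [[0.001,0,-0.0022],[0.002,0,-0.0043],[0.0029,0,-0.0064],[0.0038,0,-0.0084],[0.0038,0,-0.0084]], "yaw": [0,0,0,0,0], "fingers": [255,255,255,255,255]}}

```text
clock: 9.2
position: [461.6, -24.4, 96.1]
ee_rot: [1.0, -0.006, 0.027, -0.003]
contact_force: [-0.2, 1.5, -3.2]
gripper_width: 14.1
```

```bash
python3 -c "
from h import *
cv2.imwrite('pics/w14.png',cv2.resize(get_image('wrist')[130:390,100:410],None,fx=2.3,fy=2.3,interpolation=cv2.INTER_CUBIC))
arc([456.7,-24.3,73.8],[.24,.32,.4,.48,.56,.64])"
```

```text
pos [461.7 -24.4  96.1] F [ 0.3  0.6 -2.7] w 14.2 t 9.25 rot [ 1.    -0.006  0.027 -0.003]
0.24 [-3.9  0.   8.8]
0.32 [-2.4 -0.   4.5]
0.4 [-0.6 -0.   0.4]
0.48 [ 1.5 -0.  -3.5]
0.56 [ 4.  -0.  -7.3]
0.64 [  6.7  -0.1 -10.8]
```

View pics/w14.png

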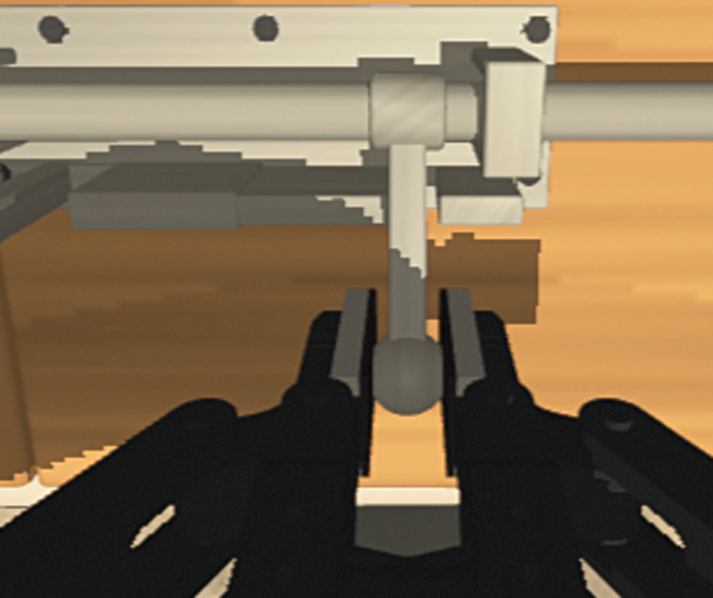

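```bash
python3 -c "
from h import *
cv2.imwrite('pics/s14.png',cv2.resize(get_image('scene')[140:260,220:360],None,fx=5,fy=5,interpolation=cv2.INTER_CUBIC)[:600])
s=read_state();R=Ro.from_quat(s['ee_rot'])
for z in range(104,126,3):
  k=watz((277,293),z);print(k, np.hypot(512.5-k[0],z-94), np.arctan2(z-94,512.5-k[0]),R.inv().apply(k-s['position']).round(1))
"
```

```text
[452.9 -23.5 104. ] 60.43310351123797 0.16623681626698578 [-8.3 -0.8 -8.4]
[454.7 -23.6 107. ] 59.24390263984979 0.22123210393710865 [ -6.4  -0.8 -11.3]
[456.5 -23.6 110. ] 58.240879114244144 0.27829965900511133 [ -4.4  -0.8 -14.2]
[458.3 -23.7 113. ] 57.4337879649253 0.3371678349589434 [ -2.5  -0.8 -17.1]
[460.2 -23.7 116. ] 56.73878743857681 0.39818047765376074 [ -0.4  -0.8 -20. ]
[462.  -23.7 119. ] 56.349356695529366 0.45967937586177277 [  1.6  -0.8 -22.9]
[463.8 -23.8 122. ] 56.175528479935096 0.521795699567516 [  3.5  -0.8 -25.8]
[465.6 -23.8 125. ] 56.21930273491479 0.5840559047499326 [  5.5  -0.8 -28.7]
```

View pics/s14.png

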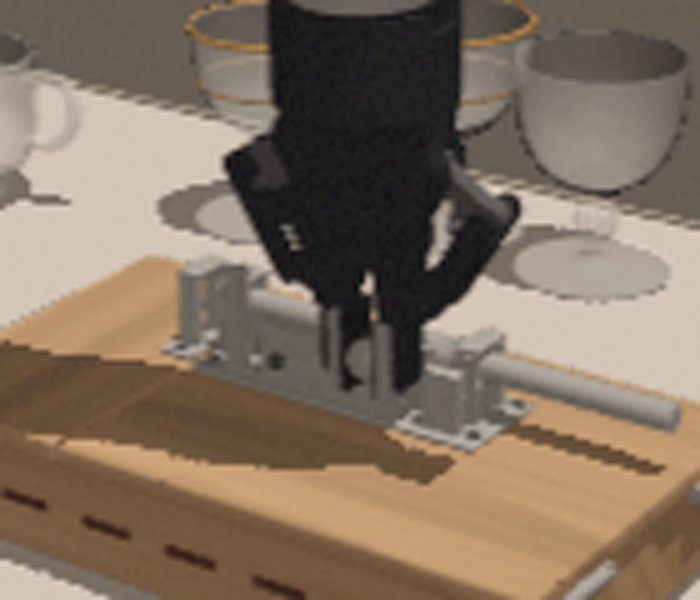

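>>> {"name": "send_rows", "arguments": {"translation": [[0.0005,0,-0.0018],[0.0015,0,-0.0035],[0.0027,0,-0.0054],[0.0027,0,-0.0054]], "yaw": [0,0,0,0], "fingers": [255,255,255,255]}}

```text
clock: 9.7
position: [460.3, -25.2, 100.8]
ee_rot: [1.0, -0.008, 0.024, -0.002]
contact_force: [-8.9, 2.3, 1.8]
gripper_width: 14.0
```

```bash
python3 -c "
from h import *
cv2.imwrite('pics/s15.png',cv2.resize(get_image('scene')[170:240,250:330],None,fx=8,fy=8,interpolation=cv2.INTER_CUBIC)[:600])
cv2.imwrite('pics/w15.png',cv2.resize(get_image('wrist')[130:390,100:410],None,fx=2.3,fy=2.3,interpolation=cv2.INTER_CUBIC))
arc([456.7,-24.3,73.8],[.48,.56,.64])"
```

```text
pos [460.3 -25.2 100.7] F [-7.4  1.9  2. ] w 14.5 t 9.8 rot [ 1.    -0.008  0.024 -0.002]
0.48 [ 2.7 -0.8  1.1]
0.56 [ 5.1 -0.9 -2.6]
0.64 [ 7.8 -0.9 -6.2]
```

View pics/s15.png

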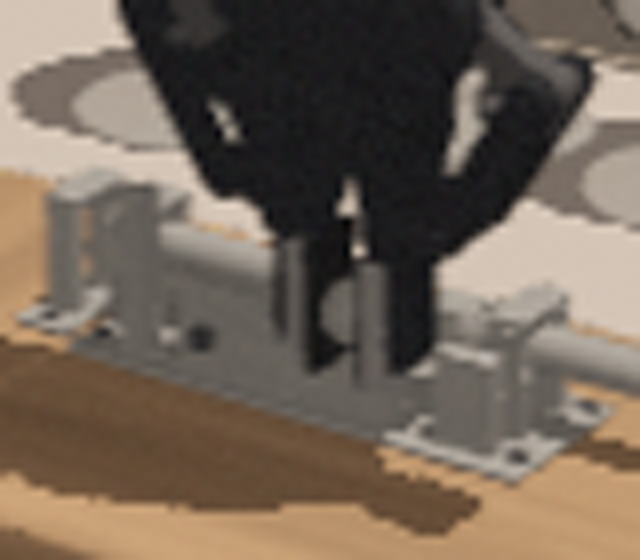

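View pics/w15.png

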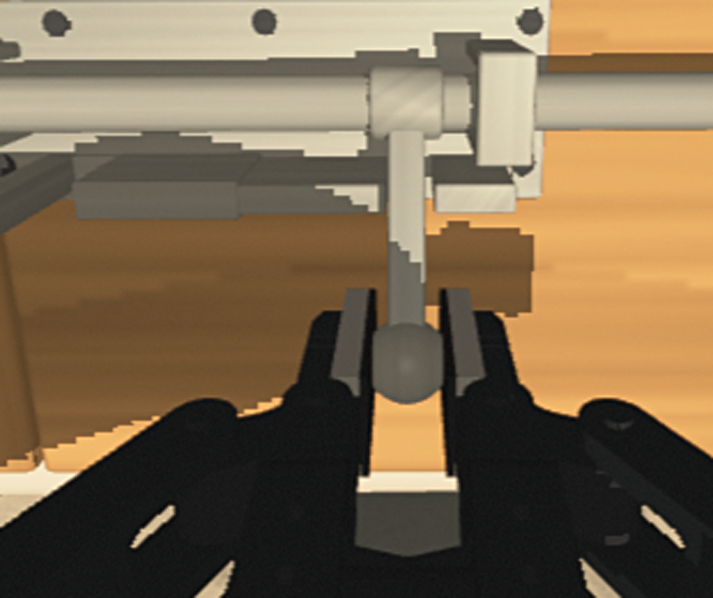

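```bash
python3 -c "
from h import *
s=read_state();R=Ro.from_quat(s['ee_rot'])
o,d=ray('scene',(250+344/8,170+312/8));print('scene',o+d*(-24-o[1])/d[1])
for t in(.3,.35,.4,.45,.5,.55,.6):
  K=np.array([512.5-56*np.cos(t),-24,94+56*np.sin(t)]);k=R.inv().apply(K-s['position'])
  p=camera_params('wrist');M=np.linalg.inv(p['tool_from_camera']);c=M[:3,:3]@k+M[:3,3];q=p['mtx']@c/c[2]
  sc=camera_params('scene')
  print(t,K.round(1),k.round(1),q[:2].round(1),cv2.projectPoints(K[None],sc['rvec'],sc['tvec'],sc['mtx'],None)[0].ravel().round(1))
"
```

```text
scene [457.93426111 -24.         118.83870757]
0.3 [459.  -24.  110.5] [-0.8 -1.2 -9.9] [276.2 282. ] [293.3 212.5]
0.35 [459.9 -24.  113.2] [  0.2  -1.2 -12.5] [276.1 283.1] [293.5 211.2]
0.4 [460.9 -24.  115.8] [  1.3  -1.3 -15.1] [276. 284.] [293.8 209.8]
0.45 [462.1 -24.  118.4] [  2.6  -1.3 -17.6] [275.9 284.6] [294.1 208.5]
0.5 [463.4 -24.  120.8] [  4.   -1.3 -20. ] [275.8 284.9] [294.4 207.2]
0.55 [464.8 -24.  123.3] [  5.5  -1.4 -22.4] [275.7 284.9] [294.8 205.9]
0.6 [466.3 -24.  125.6] [  7.1  -1.4 -24.6] [275.6 284.6] [295.2 204.6]
```

>>> {"name": "send_rows", "arguments": {"translation": [[0.0005,-0.0003,-0.0013],[0.001,-0.0005,-0.0025],[0.0016,-0.0008,-0.0038],[0.0016,-0.0008,-0.0038]], "yaw": [0,0,0,0], "fingers": [255,255,255,255]}}

```text
clock: 10.2
position: [460.5, -24.8, 104.5]
ee_rot: [1.0, -0.007, 0.022, -0.002]
contact_force: [-5.4, -0.3, 0.4]
gripper_width: 14.5
```

```bash
cat >> h.py <<'E'
def fit(wp):
    s=read_state();R=Ro.from_quat(s['ee_rot'])
    for t in(.4,.45,.5,.55,.6,.65,.7):
      K=np.array([512.5-56*np.cos(t),-24,94+56*np.sin(t)]);k=R.inv().apply(K-s['position'])
      p=camera_params('wrist');M=np.linalg.inv(p['tool_from_camera']);c=M[:3,:3]@k+M[:3,3];q=p['mtx']@c/c[2]
      sc=camera_params('scene')
      print(t,K.round(1),k.round(1),q[:2].round(1),cv2.projectPoints(K[None],sc['rvec'],sc['tvec'],sc['mtx'],None)[0].ravel().round(1))
E
python3 -c "
from h import *
a=cv2.resize(get_image('scene')[170:240,250:330],None,fx=4.5,fy=4.5,interpolation=cv2.INTER_CUBIC)
b=cv2.resize(get_image('wrist')[150:350,180:380],None,fx=2.2,fy=2.2,interpolation=cv2.INTER_CUBIC)
c=np.zeros((440,800,3),np.uint8);c[:a.shape[0],:360]=a;c[:440,360:800]=b;cv2.imwrite('pics/c16.png',c)
arc([456.7,-24.3,73.8],[.48,.56,.64]);fit(0)"
```

```text
pos [460.4 -24.8 104.3] F [-4.4  0.4  0.3] w 14.1 t 10.3 rot [ 1.    -0.007  0.022 -0.002]
0.48 [ 2.4 -0.5  4.8]
0.56 [ 4.8 -0.5  1. ]
0.64 [ 7.5 -0.5 -2.6]
0.4 [460.9 -24.  115.8] [  1.   -0.9 -11.5] [276.8 280.5] [293.8 209.8]
0.45 [462.1 -24.  118.4] [  2.2  -0.9 -14. ] [276.8 281.1] [294.1 208.5]
0.5 [463.4 -24.  120.8] [  3.6  -0.9 -16.4] [276.7 281.3] [294.4 207.2]
0.55 [464.8 -24.  123.3] [  5.1  -1.  -18.7] [276.6 281.3] [294.8 205.9]
0.6 [466.3 -24.  125.6] [  6.8  -1.  -21. ] [276.6 281. ] [295.2 204.6]
0.65 [467.9 -24.  127.9] [  8.5  -1.  -23.2] [276.5 280.3] [295.7 203.3]
0.7 [469.7 -24.  130.1] [ 10.3  -1.1 -25.3] [276.4 279.2] [296.1 202. ]
```

View pics/c16.png

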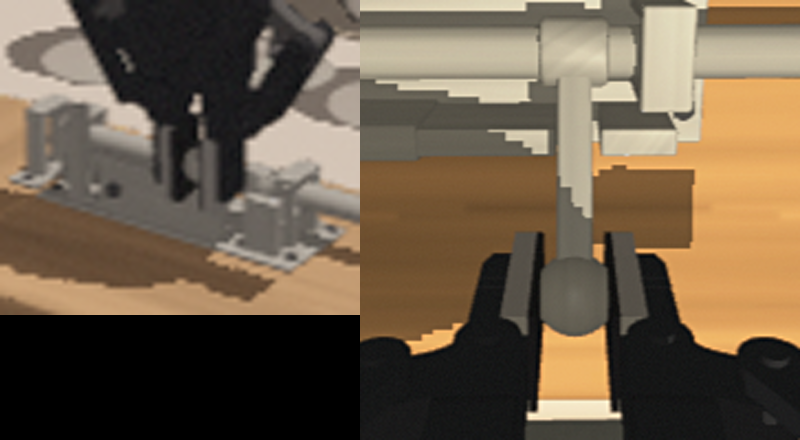

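>>> {"name": "send_rows", "arguments": {"translation": [[0.0008,0,-0.0013],[0.0016,0,-0.0026],[0.0024,0,-0.0039],[0.0032,0,-0.0052],[0.0032,0,-0.0052]], "yaw": [0,0,0,0,0], "fingers": [255,255,255,255,255]}}

```text
clock: 10.8
position: [464.2, -24.6, 110.3]
ee_rot: [1.0, -0.008, 0.023, -0.002]
contact_force: [-1.0, 0.3, -0.8]
gripper_width: 14.2
```

```bash
cat >> h.py <<'E'
def duo(name,sx=(170,240,250,330)):
    a=cv2.resize(get_image('scene')[170:240,250:330],None,fx=4.5,fy=4.5,interpolation=cv2.INTER_CUBIC)
    b=cv2.resize(get_image('wrist')[150:350,180:380],None,fx=2.2,fy=2.2,interpolation=cv2.INTER_CUBIC)
    c=np.zeros((440,800,3),np.uint8);c[:a.shape[0],:360]=a;c[:440,360:800]=b;cv2.imwrite('pics/%s.png'%name,c)
E
python3 -c "
from h import *
duo('c17')
arc([456.7,-24.3,73.8],[.56,.64]);fit(0)"
```

```text
pos [463.9 -24.7 110. ] F [ 3.9 -3.2 -6.8] w 14.3 t 10.9 rot [ 1.    -0.007  0.023 -0.002]
0.56 [ 1.1 -0.3  6.5]
0.64 [ 3.8 -0.3  2.9]
0.4 [460.9 -24.  115.8] [-2.7 -0.7 -6. ] [277.2 280.9] [293.8 209.8]
0.45 [462.1 -24.  118.4] [-1.4 -0.7 -8.5] [277.2 281.4] [294.1 208.5]
0.5 [463.4 -24.  120.8] [ -0.   -0.7 -10.9] [277.1 281.6] [294.4 207.2]
0.55 [464.8 -24.  123.3] [  1.5  -0.8 -13.2] [277.1 281.6] [294.8 205.9]
0.6 [466.3 -24.  125.6] [  3.1  -0.8 -15.5] [277.  281.3] [295.2 204.6]
0.65 [467.9 -24.  127.9] [  4.8  -0.8 -17.7] [276.9 280.6] [295.7 203.3]
0.7 [469.7 -24.  130.1] [  6.7  -0.9 -19.8] [276.9 279.6] [296.1 202. ]
```

View pics/c17.png

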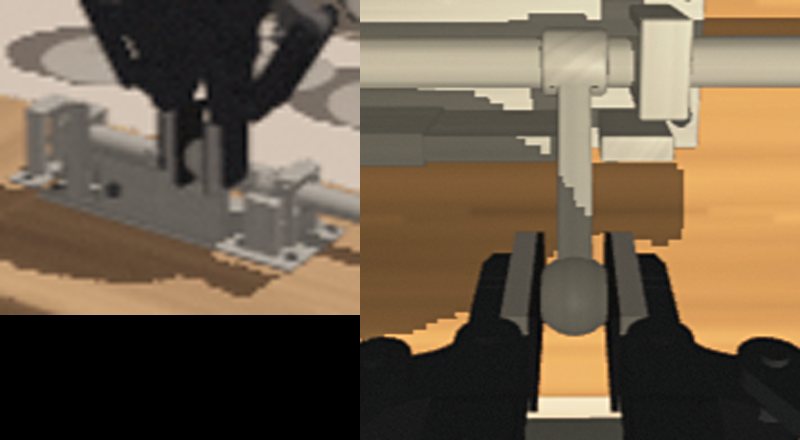

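>>> {"name": "send_rows", "arguments": {"translation": [[0,-0.002,0],[0,-0.005,0],[0,-0.009,0],[0,-0.013,0],[0,-0.017,0],[0,-0.02,0],[0,-0.02,0]], "yaw": [0,0,0,0,0,0,0], "fingers": [255,255,255,255,255,255,255]}}

```text
clock: 11.6
position: [464.3, -4.0, 110.1]
ee_rot: [1.0, -0.007, 0.023, -0.002]
contact_force: [-2.1, 2.4, 3.2]
gripper_width: 13.8
```

```bash
python3 -c "
from h import *
duo('c18')
arc([456.7,-24.3,73.8],[.56])"
```

```text
pos [464.2  -4.2 110.1] F [-1.9  2.7  0.9] w 14.4 t 11.7 rot [ 1.    -0.007  0.023 -0.002]
0.56 [ 1.  20.2  6.5]
```

View pics/c18.png

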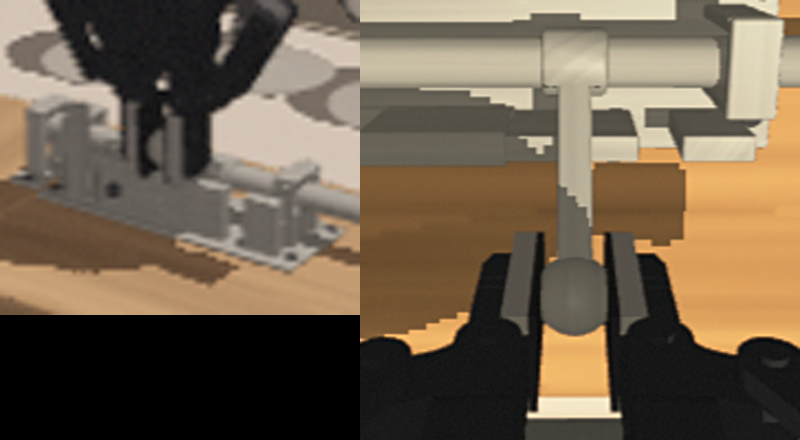

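>>> {"name": "send_rows", "arguments": {"translation": [[0,-0.002,0],[0,-0.006,0],[0,-0.011,0],[0,-0.016,0],[0,-0.021,0],[0,-0.026,0],[0,-0.031,0],[0,-0.036,0],[0,-0.04,0],[0,-0.043,0],[0,-0.043,0]], "yaw": [0,0,0,0,0,0,0,0,0,0,0], "fingers": [255,255,255,255,255,255,255,255,255,255,255]}}

```text
clock: 12.8
position: [464.8, 39.4, 110.3]
ee_rot: [1.0, -0.006, 0.023, -0.002]
contact_force: [-1.6, 3.6, 3.3]
gripper_width: 14.6
```

```bash
python3 -c "
from h import *
duo('c19')
arc([456.7,-24.3,73.8],[.56])"
```

```text
pos [464.4  39.  110.2] F [-5.4  0.8  4.6] w 14.1 t 12.9 rot [ 1.    -0.006  0.022 -0.002]
0.56 [ 1.4 63.4  6.5]
```

View pics/c19.png

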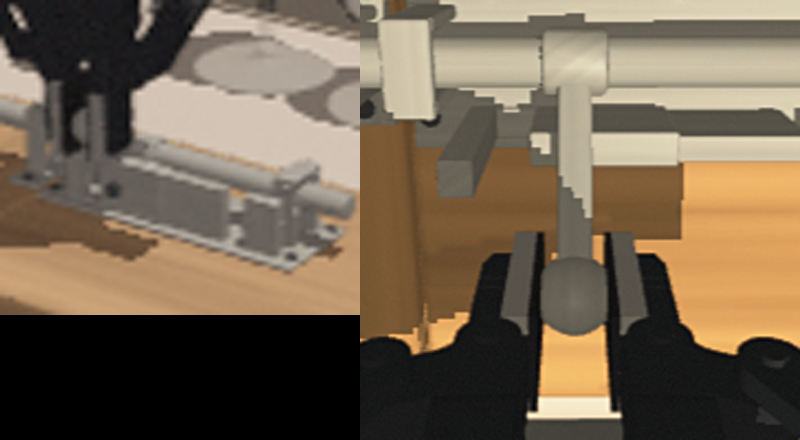

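>>> {"name": "send_rows", "arguments": {"translation": [[0,-0.002,0],[0,-0.005,0],[0,-0.008,0],[0,-0.011,0],[0,-0.013,0],[0,-0.013,0]], "yaw": [0,0,0,0,0,0], "fingers": [255,255,255,255,255,255]}}

```text
clock: 13.5
position: [462.5, 51.3, 109.8]
ee_rot: [1.0, -0.007, 0.02, -0.001]
contact_force: [-5.1, -0.8, 2.0]
gripper_width: 14.2
```

```bash
python3 -c "
from h import *
duo('c20')
arc([456.7,-24.3,73.8],[.56])"
```

```text
pos [462.5  51.3 109.7] F [-6.8  0.   2.7] w 13.8 t 13.6 rot [ 1.    -0.007  0.02  -0.001]
0.56 [ 3.6 75.7  6.1]
```

View pics/c20.png

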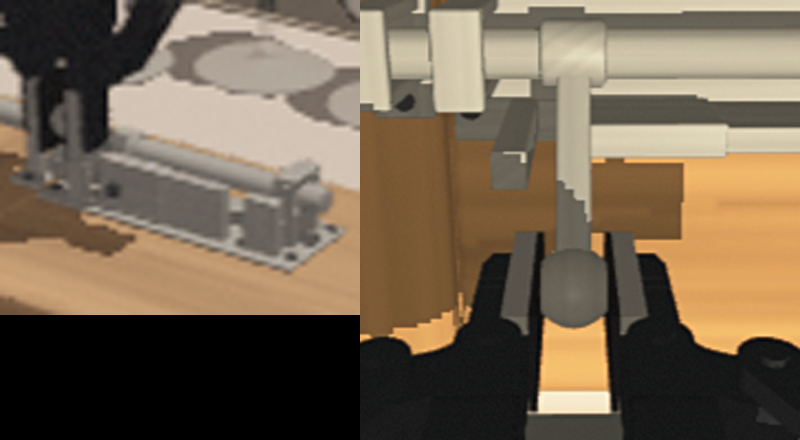

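>>> {"name": "send_rows", "arguments": {"translation": [[0.0005,-0.001,0],[0.001,-0.002,0],[0.001,-0.003,0],[0.001,-0.004,0],[0.001,-0.005,0],[0.001,-0.006,0],[0.001,-0.006,0]], "yaw": [0,0,0,0,0,0,0], "fingers": [255,255,255,255,255,255,255]}}

```text
clock: 14.3
position: [462.4, 56.8, 109.5]
ee_rot: [1.0, -0.008, 0.019, -0.001]
contact_force: [-5.3, -1.8, 2.6]
gripper_width: 14.2
```

```bash
python3 -c "
from h import *
duo('c21')
arc([456.7,-24.3,73.8],[.56])"
```

```text
pos [462.4  56.8 109.5] F [-5.7 -0.7  1.5] w 14.3 t 14.4 rot [ 1.    -0.008  0.019 -0.001]
0.56 [ 3.9 81.2  5.9]
```

View pics/c21.png

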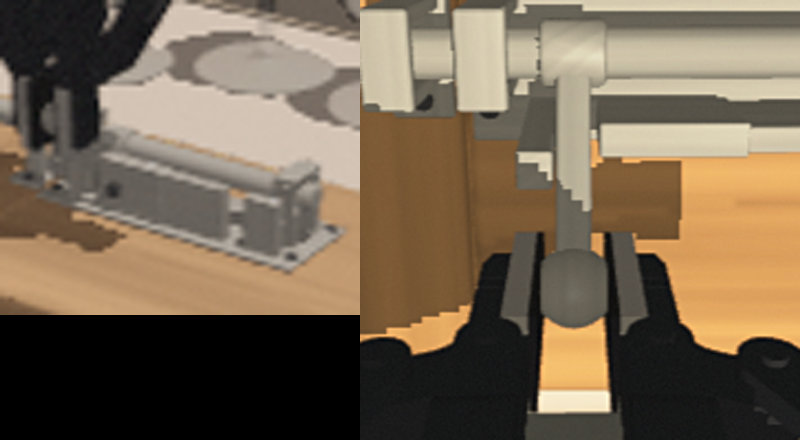

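>>> {"name": "send_rows", "arguments": {"translation": [[0.001,-0.0005,0],[0.001,-0.001,0],[0.001,-0.0015,0],[0.001,-0.002,0],[0.001,-0.0025,0],[0.001,-0.0025,0]], "yaw": [0,0,0,0,0,0], "fingers": [255,255,255,255,255,255]}}

```text
clock: 15.0
position: [462.1, 57.7, 109.2]
ee_rot: [1.0, -0.008, 0.017, 0.001]
contact_force: [-3.4, -8.5, 1.9]
gripper_width: 14.3
```

```bash
python3 -c "
from h import *
duo('c22')
arc([456.7,-24.3,73.8],[.56])"
```

```text
pos [462.1  57.6 109.2] F [-3.1 -7.4  2.3] w 14.4 t 15.1 rot [ 1.    -0.008  0.017  0.001]
0.56 [ 4.3 82.   5.9]
```

View pics/c22.png

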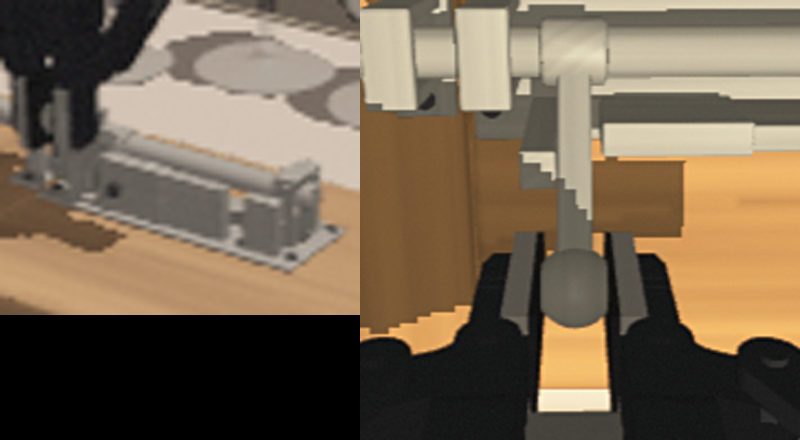

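>>> {"name": "send_rows", "arguments": {"translation": [[0,0.0007,0],[0,0.0014,0],[0,0.002,0],[0,0.002,0]], "yaw": [0,0,0,0], "fingers": [255,255,255,255]}}

```text
clock: 15.5
position: [462.2, 56.1, 109.4]
ee_rot: [1.0, -0.008, 0.017, 0.0]
contact_force: [-4.0, 2.1, 2.2]
gripper_width: 14.1
```

```bash
python3 -c "
from h import *
duo('c23')
arc([457.9,56,73.8],[.56,.48,.4,.3,.2,.1,0])"
```

```text
pos [462.2  56.  109.3] F [-3.7  1.6  1.6] w 14.1 t 15.6 rot [ 1.    -0.008  0.017  0.   ]
0.56 [4.  0.1 5.9]
0.48 [1.7 0.1 9.7]
0.4 [-0.4  0.1 13.7]
0.3 [-2.5  0.1 18.9]
0.2 [-4.1  0.1 24.3]
0.1 [-5.1  0.1 29.8]
0 [-5.6  0.1 35.4]
```

View pics/c23.png

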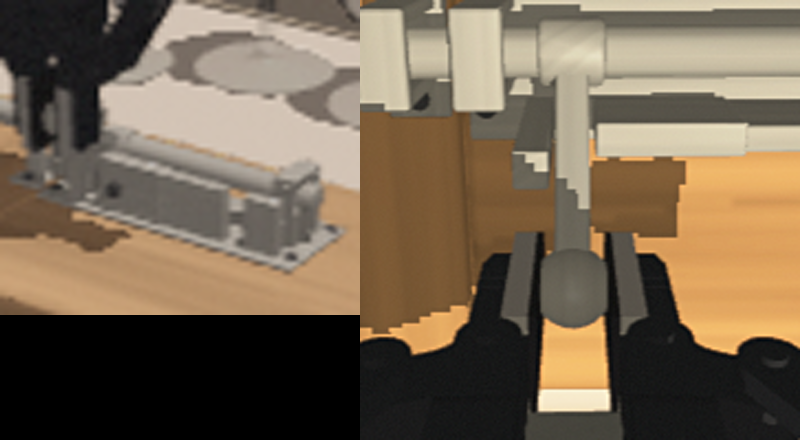

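>>> {"name": "send_rows", "arguments": {"translation": [[-0.0012,0,0.002],[-0.0022,0,0.0038],[-0.003,0,0.0056],[-0.0038,0,0.0075],[-0.0038,0,0.0075]], "yaw": [0,0,0,0,0], "fingers": [255,255,255,255,255]}}

```text
clock: 16.1
position: [458.6, 56.1, 102.0]
ee_rot: [1.0, -0.008, 0.017, 0.0]
contact_force: [-5.7, 0.4, 5.1]
gripper_width: 14.1
```

```bash
python3 -c "
from h import *
duo('c24')
arc([457.9,56,73.8],[.4,.3,.2,.1,0])"
```

```text
pos [458.7  56.1 102.2] F [-6.6  1.1  6.5] w 14.2 t 16.2 rot [ 1.    -0.008  0.017  0.   ]
0.4 [3.4 0.1 6.7]
0.3 [ 1.3  0.1 11.9]
0.2 [-0.3  0.1 17.2]
0.1 [-1.3  0.1 22.7]
0 [-1.8  0.1 28.3]
```

View pics/c24.png

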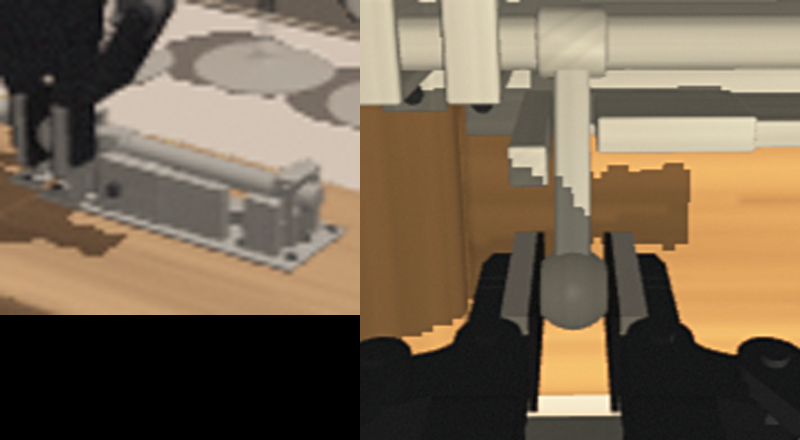

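>>> {"name": "send_rows", "arguments": {"translation": [[-0.0008,0,0.002],[-0.0015,0,0.004],[-0.0021,0,0.006],[-0.0027,0,0.008],[-0.0027,0,0.008]], "yaw": [0,0,0,0,0], "fingers": [255,255,255,255,255]}}

```text
clock: 16.7
position: [453.6, 55.3, 93.0]
ee_rot: [1.0, -0.009, 0.015, 0.001]
contact_force: [-8.7, 2.6, 2.5]
gripper_width: 14.2
```

```bash
python3 -c "
from h import *
duo('c25')
arc([457.9,56,73.8],[.2,.1,0])"
```

```text
pos [453.6  55.3  93.1] F [-9.2  1.9  2.7] w 14.3 t 16.8 rot [ 1.    -0.009  0.015  0.001]
0.2 [ 5.1 -0.8  8.3]
0.1 [ 4.1 -0.8 13.8]
0 [ 3.7 -0.8 19.4]
```

View pics/c25.png

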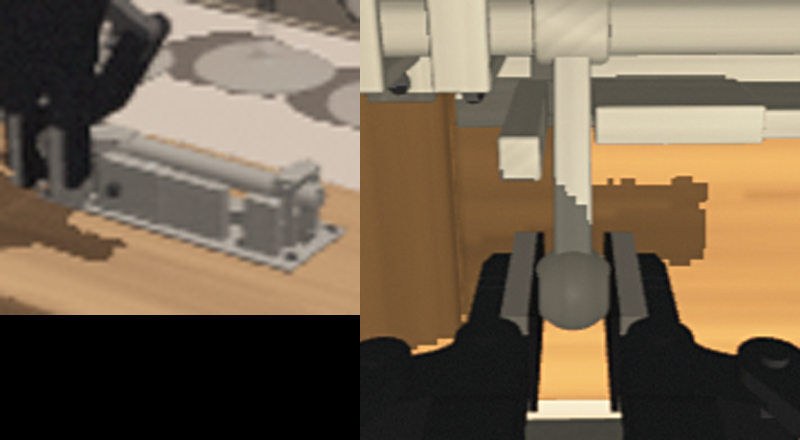

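>>> {"name": "send_rows", "arguments": {"translation": [[0,-0.0004,0.002],[0,-0.0006,0.004],[-0.0003,-0.0006,0.006],[-0.0005,-0.0006,0.008],[-0.0005,-0.0006,0.008]], "yaw": [0,0,0,0,0], "fingers": [255,255,255,255,255]}}

```text
clock: 17.3
position: [451.5, 55.3, 84.3]
ee_rot: [1.0, -0.009, 0.013, 0.001]
contact_force: [-8.0, 1.1, 1.8]
gripper_width: 14.5
```

```bash
python3 -c "
from h import *
duo('c26')
arc([457.9,56,73.8],[.1,0])"
```

```text
pos [451.4  55.4  84.3] F [-8.1  1.3  2.9] w 14.2 t 17.4 rot [ 1.    -0.01   0.013  0.001]
0.1 [ 6.6 -0.8  5.1]
0 [ 6.2 -0.8 10.7]
```

View pics/c26.png

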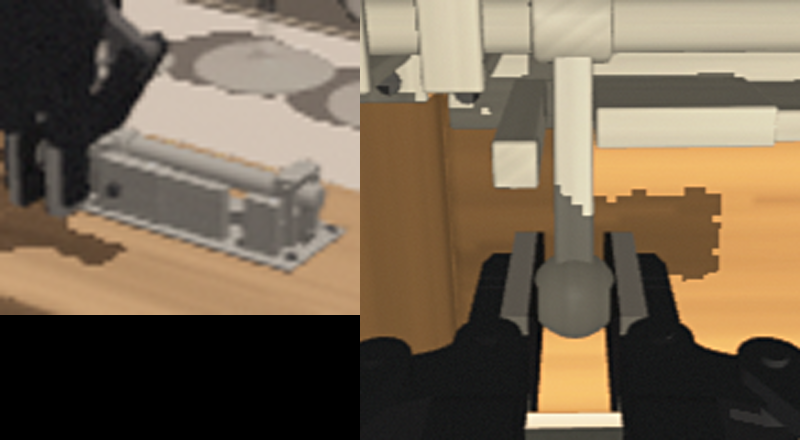

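>>> {"name": "send_rows", "arguments": {"translation": [[0.001,-0.0003,0.002],[0.001,-0.0003,0.004],[0.001,-0.0003,0.006],[0.001,-0.0003,0.008],[0.001,-0.0003,0.008]], "yaw": [0,0,0,0,0], "fingers": [255,255,255,255,255]}}

```text
clock: 17.9
position: [450.7, 54.8, 75.3]
ee_rot: [1.0, -0.009, 0.011, 0.002]
contact_force: [-7.7, 1.1, 1.0]
gripper_width: 14.3
```

```bash
python3 -c "
from h import *
duo('c27')
arc([457.9,56,73.8],[.1,0])"
```

```text
pos [450.7  54.8  75.5] F [-6.2  0.2  1.1] w 14.4 t 18.0 rot [ 1.    -0.009  0.011  0.002]
0.1 [ 7.5 -1.3 -3.8]
0 [ 7.1 -1.4  1.8]
```

View pics/c27.png

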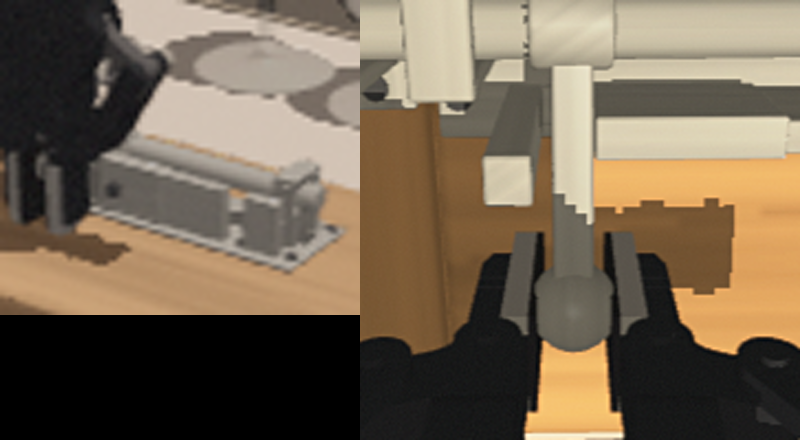

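>>> {"name": "send_rows", "arguments": {"translation": [[0.001,-0.0003,0.001],[0.001,-0.0003,0.002],[0.001,-0.0003,0.003],[0.001,-0.0003,0.003]], "yaw": [0,0,0,0], "fingers": [255,255,255,255]}}

```text
clock: 18.4
position: [450.4, 54.5, 72.0]
ee_rot: [1.0, -0.008, 0.009, 0.003]
contact_force: [-7.0, 1.6, 2.2]
gripper_width: 14.2
```

```bash
python3 -c "
from h import *
duo('c28')
arc([457.9,56,73.8],[0])
s=read_state();R=Ro.from_quat(s['ee_rot'])
for t in(0,.05,.1,.15,.2):
  K=np.array([513.2-56*np.cos(t),55.5,94+56*np.sin(t)]);k=R.inv().apply(K-s['position'])
  p=camera_params('wrist');M=np.linalg.inv(p['tool_from_camera']);c=M[:3,:3]@k+M[:3,3];q=p['mtx']@c/c[2]
  print(t,k.round(1),q[:2].round(1),'diam',300*18/c[2]*2.2)
"
```

```text
pos [450.4  54.5  72. ] F [-7.2  1.9  3.2] w 14.5 t 18.5 rot [ 1.    -0.008  0.009  0.003]
0 [ 7.5 -1.6 -1.7]
0 [  7.2  -1.  -21.9] [276.7 281.2] diam 86.29481414316807
0.05 [  7.3  -0.9 -24.7] [276.7 284.4] diam 88.01216851860808
0.1 [  7.6  -0.9 -27.5] [276.7 287.4] diam 89.82375579616125
0.15 [  8.   -0.9 -30.2] [276.7 290.3] diam 91.73221265880402
0.2 [  8.5  -0.9 -33. ] [276.7 292.9] diam 93.74008392455139
```

View pics/c28.png

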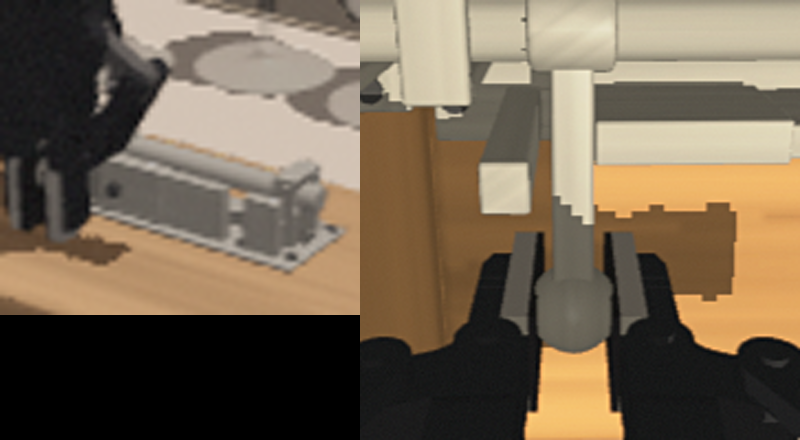

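```bash
python3 -c "
from h import *
print('pivot at z94',watz((277,150+33/2.2),94),'knob z94',watz((277.3,291.8),94),'z104',watz((277.3,291.8),104))
print('rail top edge front',watz((180+(640-360)/2.2,150+122/2.2),98))
b=cv2.imread('pics/s11.png')
im=get_image('scene');cv2.imwrite('pics/s28.png',cv2.resize(im[170:250,230:330],None,fx=7,fy=7,interpolation=cv2.INTER_CUBIC))
"
```

```text
pivot at z94 [510.5  54.5  94. ] knob z94 [451.6  55.3  94. ] z104 [458.1  55.3 104. ]
rail top edge front [494.5  42.4  98. ]
```

View pics/s28.png

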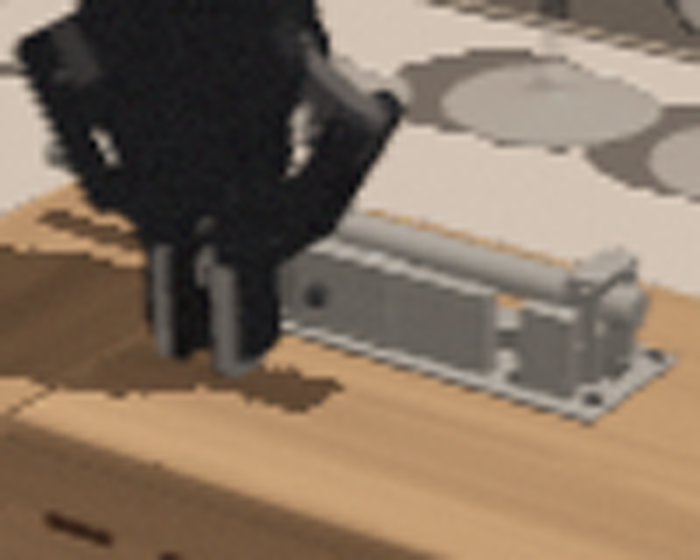

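>>> {"name": "send_rows", "arguments": {"translation": [[0,0,0],[0,0,0],[0,0,0],[0,0,0],[0,0,0],[0,0,0]], "yaw": [0,0,0,0,0,0], "fingers": [212,204,196,188,180,175]}}

```text
clock: 19.15
position: [450.9, 54.7, 72.1]
ee_rot: [1.0, -0.008, 0.01, 0.003]
contact_force: [-0.1, 0.4, 0.9]
gripper_width: 26.4
```

```bash
python3 -c "
from h import *
duo('c29')
arc([457.9,56,73.8],[0])
print('pivot at z94',watz((277,150+33/2.2),94))
"
```

```text
pos [450.7  54.6  72.1] F [ 0.1 -0.   0.2] w 26.7 t 19.25 rot [ 1.    -0.008  0.01   0.003]
0 [ 7.2 -1.5 -1.6]
pivot at z94 [510.8  54.5  94. ]
```

View pics/c29.png

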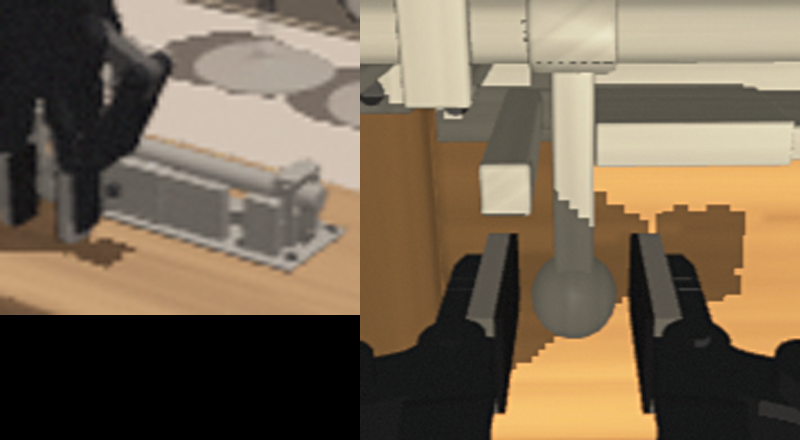

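>>> {"name": "send_rows", "arguments": {"translation": [[0,0,0],[0,0,-0.01],[0,0,-0.03],[0,0,-0.06],[0,0,-0.09],[0,0,-0.12],[-0.01,0.03,-0.14],[-0.02,0.06,-0.14],[-0.02,0.06,-0.14]], "yaw": [0,0,0,0,0,0,0,0,0], "fingers": [150,140,140,140,140,140,140,140,140]}}

```text
clock: 20.15
position: [425.6, -6.1, 213.4]
ee_rot: [1.0, -0.01, 0.01, 0.003]
contact_force: [0.4, 0.2, -0.3]
gripper_width: 38.8
```

```bash
python3 -c "
from h import *
a=cv2.resize(get_image('scene')[170:250,220:340],None,fx=3.3,fy=3.3,interpolation=cv2.INTER_CUBIC)
b=cv2.resize(get_image('wrist')[60:300,60:360],None,fx=1.3,fy=1.3,interpolation=cv2.INTER_CUBIC)
c=np.zeros((320,790,3),np.uint8);c[:a.shape[0],:a.shape[1]]=a;c[:b.shape[0],400:400+b.shape[1]]=b;cv2.imwrite('pics/c30.png',c)
cv2.imwrite('pics/w30.png',get_image('wrist'))
cv2.imwrite('pics/s30.png',cv2.resize(get_image('scene')[170:260,200:340],None,fx=5.5,fy=5.5,interpolation=cv2.INTER_CUBIC))
arc([457.9,56,73.8],[0])
"
```

```text
pos [427.2  -3.9 212.3] F [ 0.2  0.5 -0.4] w 38.4 t 20.35 rot [ 1.    -0.008  0.01   0.003]
0 [ 26.9 -61.2 138.7]
```

View pics/w30.png

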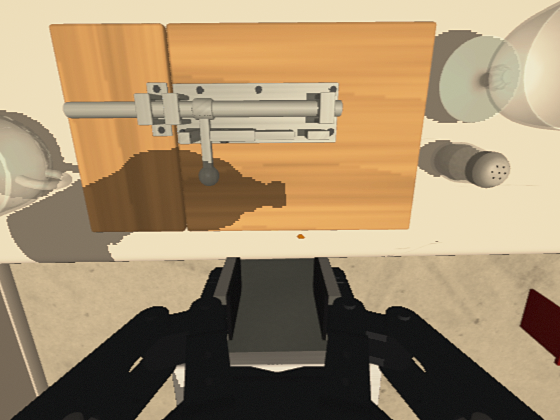

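View pics/s30.png

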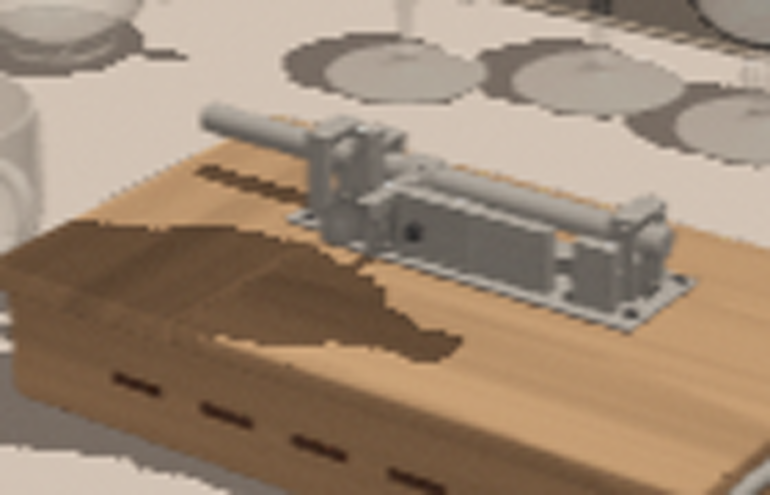

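```bash
python3 -c "
from h import *
sc=camera_params('scene')
for t in(-.0,.05,.1,.2,.3):
  K=np.array([513.2-56*np.cos(t),55.5,94+56*np.sin(t)]);print(t,cv2.projectPoints(K[None],sc['rvec'],sc['tvec'],sc['mtx'],None)[0].ravel())
print('home ref',cv2.projectPoints(np.array([[456.5,-24.5,94.]]),sc['rvec'],sc['tvec'],sc['mtx'],None)[0].ravel(),'measured 293.25 219.25')
cv2.imwrite('pics/s31.png',cv2.resize(get_image('scene')[190:230,240:300],None,fx=12,fy=12,interpolation=cv2.INTER_CUBIC))
print(watz((208,174),94),watz((203,108),94))
"
```

```text
-0.0 [261.58803686 211.18521904]
0.05 [261.57954226 209.98525528]
0.1 [261.60970607 208.76323425]
0.2 [261.78597703 206.2665465 ]
0.3 [262.11557897 203.72288587]
home ref [292.77278651 220.27728784] measured 293.25 219.25
[457.4  56.4  94. ] [512.3  55.9  94. ]
```

View pics/s31.png

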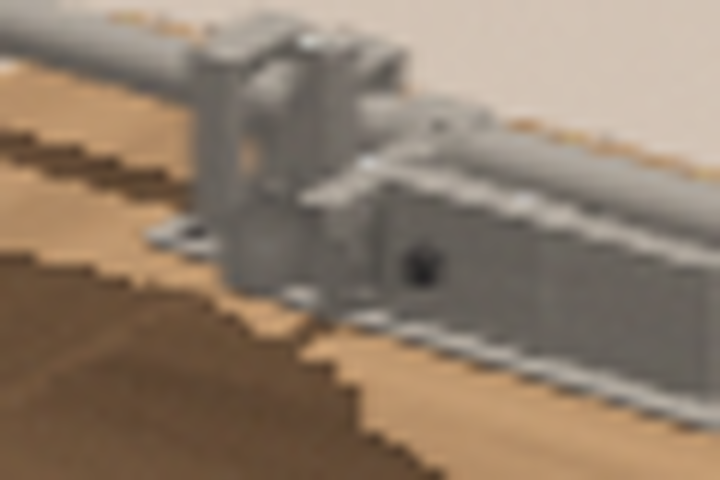

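```bash
python3 -c "
from bench import *
print(job_done(), read_state()['clock'])"
```

```text
the job is handed in; nothing more can be done
the job is handed in; nothing more can be done
```

The cutlery box is bolted and the job is handed in, at about 20 s on the clock. No verdict was reported, so everything below comes from my own checks.

**What I did:**
- **Lift:** on the first try the knob slipped out of the pads at about 0.45 rad. I set the handle back down in the home notch, gripped again with the knob better placed in the pads, and lifted it to about 0.55–0.6 rad.
- **Slide and feel:** I slid the bolt about 82 mm until I felt the end stop at about 8 N, then backed off about 1.5 mm.
- **Lower and release:** I lowered the handle into the catch's notch, let go and moved the gripper clear.

**Last checks:**
- **Handle:** in the scene picture the knob is at row 210.4. Level should read about 210.2, corrected for the offset I saw with the handle in the home notch, so it lies within about 0.02 rad of level. The wrist camera agrees: knob to rod measures 55 mm, against 56 mm for a level handle.
- **Bolt:** it stands about 81 mm across, with its end through the staple.
- **Gripper:** it is clear of everything, at about 0 N. The most I read at the tool, at the checks between moves, was about 15 N, during the slip.
- **Mug, shaker and glass:** I never went near them, and they look undisturbed in the last pictures. I did not measure their positions.

**What did not go as planned:**
- **Drop at the end:** the knob slid a few millimetres in the pads on the way down, so the handle fell the last 0.1 rad or so when I let go. The force of that drop was not measured.
- **Tool tilt:** the tool was tilted by up to 3° during the job, from the force of the slip.

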